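Reset a key machine through its shuttered port

TASK

Take the slim reset stylus out of the pin rack, put its tip into the hole of the dust shutter on the reset box and guide the shutter along its rails (to the left, as the robot sees it) until it stops fully open, so that its hole stands over the port in the lid; then reach down through the hole with the stylus and hold the recessed button down. Touch the shutter with the stylus only, do not force the button, and leave the stub pin and the loose things on the bench where they are. The job finishes while you still hold the stylus and keep the button pressed: do not let go or draw back.

Things in the scene. Friction and masses are not known exactly. Their poses are not given: they have to be found in the camera images.
- stylus_grip (a point): Centre of the handle of the reset stylus, a loose steel pin (60 g) upright in either hole of the rack. Dark round handle 15 mm in diameter, 70 mm long (this point half-way up, on the axis); below it a collar 25 mm in diameter, 5 mm thick, that rests on the rack; a neck 17 mm in diameter, 16 mm long; then a slim pin 6 mm in diameter, 50 mm long. z axis along it, up in the rack.
- stylus_tip (a point): Tip of the slim pin of the stylus, on its axis 106 mm below the centre of the handle. Raise the stylus at least 70 mm straight up to clear the rack.
- stub_pin_grip (a point): Centre of the handle of the other pin in the rack, which is not wanted: same collar, but a short thick handle (26 mm in diameter, 35 mm long) and a thick shank 17 mm in diameter, too thick for the shutter hole.
- pin_rack: Fixed aluminium rack, 56 (x) x 130 (y) x 75 mm high, origin at the centre of its underside: a plate on two cheeks with two holes 70 mm apart along its y axis. To its left, near the front edge of the bench, an upright sheet-metal splash plate 250 mm high must be cleared.
- reset_box: Fixed grey steel box, 84 (x) x 130 (y) x 60 mm high, with four small foot flanges that reach 59 mm from the centre in x; origin at the centre of its underside, z up. On its lid two rails run along its y axis (7.5 mm high, inner faces 41 mm apart) with a low stop at each end; the shutter slides between them.
- shutter_hole (a point): Centre of the 15 mm round hole in the dust shutter, at the shutter's upper face, 6 mm above the lid; it moves with the shutter, a steel plate 40 x 62 x 6 mm. Until the shutter is fully open there is solid lid under the hole, so a tip can go only 6 mm down into it.
- port (a point): Centre of the 17 mm round port in the lid of the reset box, at the lid's upper face (60 mm above the bench). The shutter covers it until fully open; then the shutter hole stands over it. The button's top lies 24 mm below this point, centred under it, 24 mm in diameter.
- shutter (a joint): Travel of the shutter in m along the +y axis of the reset box: 0 closed, 0.036 fully open at its stop (hole over the port). It starts somewhere between 0 and 0.012, slides with about 1 N of friction and stays where it is left.
- reset_button (a joint): Travel of the recessed button in m, straight down: 0 up, 0.006 fully down at its stop. A spring brings it back; it takes 2 N to start and 5 N at the stop.
- car_fob: Loose dark remote fob lying on the bench, 35 x 63 x 15 mm, origin at the centre of its underside; to be left alone.
- lock_cylinder_1: Loose metal lock cylinder lying on the bench, 41 x 65 x 17 mm, origin at the centre of its underside; to be left alone.
Not all that is in view belongs to the job. What is shaped like the part that bears stylus_grip but turquoise is not meant.

How it is judged:
By the outcome, as a careful person would: the job done as asked, in the order asked, and still so for the second after the job is handed in, while the arm keeps its last pose, push and grip.
It also fails if it takes over 54 s, if anything falls off the work surface, if the arm or the gripper's body presses on something with over 40 N, if the wrist force passes 120 N, or if a joint passes its speed limit or range.

ROBOT

A 7-joint arm with a two-finger parallel gripper is mounted at the origin on a cart in front of the work surface, level with it; the furniture and walls round the work are solid. World frame = base frame: x ahead of the robot, y to its left, z up, the work surface at z = 0. Lengths are in m, angles in rad, forces in N, time in s.
With the tool pointing down it reaches from about 0.425 to 0.925 m from the base axis. Payload 6.8 kg.
Tool frame: the origin (TCP) lies on the centre line of the jaws, within the pads' length; the fingertips stand 25 mm ahead of it and the grasp point (between the pads) lies 6 mm ahead of it; z points along the fingers, y is the line along which they close (so a half turn about z gives the same grasp; the last joint's range is limited). The gripper opens to 85 mm and grips with 20 to 120 N. Pads are 22 mm wide; open, the fingers measure 114 mm over their backs; the gripper's body (76 mm by 85 mm) begins 54 mm behind the grasp point. The pads swing forward as they close: fully open they stand 13 mm farther back than shut.
Start: joints at [-1.419, 0.477, 0.022, 1.555, -0.011, 1.109, -0.083], TCP at [0.173, 0.652, 0.256] pointing down, gripper open.
Joint ranges: [-2.96, 2.96], [-0.34, 2.1], [-1.41, 1.46], [0.24, 2.44], [-1.37, 4.51], [0.17, 1.92], [-2.96, 2.96]. Speed limits (rad/s): [2.39, 2.39, 3.14, 3.14, 3.14, 3.14, 3.14].

INTERFACE

Orientations are given as a rotation vector (axis times angle).
In Python, from bench import telemetry, grab_frame, job gives the robot as it stands.
- The arm moves only by the tool apply_moves, never from a script. Its argument "rows" is a list of rows, each a list of 2 entries, a list of its own where there are three numbers: the shift along the tool's x, y, z each as a share of 250 mm, from -1 to 1, then the turn, a rotation vector about the tool's x, y, z each as a share of pi rad, from -1 to 1. A call has 1 to 10 rows; each row is the pose to reach, as a shift and turn from the pose commanded when the call began, along the tool's axes at that moment, turning the shorter way round; what a row does not reach only later rows make up. A row lasts 1/8 s, in which the tool goes at most 62.5 mm and 10.7 degrees, less where a joint would pass 70% of its speed; a pose out of reach is approached as far as the arm can. A call with a number of a shift or a turn outside -1 to 1 is refused whole. A call with a gripper value outside its range is refused whole. "jaw" is the gripper's target within -1 to 1 (fully open at 1, half-way at 0, shut at -1), set as the call begins (left out, the last holds). The fingers move at their own pace and stop on an object; "newtons" is the grip in N (left out, the last holds). Time passes only in rows, so rows that repeat a pose let the fingers close. It gives the time, the measured TCP pose, the force, the opening and the grip force at its end, in the units of the state.
- telemetry.get_obs(): the state, without advancing time (a new reading comes with each control period).
- grab_frame(name): name is "scene" or "top" or "wrist"; returns a dict with "frame" (400x640x3 uint8, red, green, blue), "vertical_fov" (degrees; the focal length in pixels is half the picture's height over the tangent of half this angle, whatever the lens; pixels are square), "cx", "cy" (the principal point, pixels), "origin" and "attitude" of the camera in the world. Camera axes: x right, y up, looking along -z (the intrinsics and any distortion apply to the point x, -y, -z); pixel columns grow to the right and rows downward; lengths in m; the calibration is good to about 2 mm. A picture is of the moment at which its call begins. There is no depth.
- job.hand_in(): hands the job in; it is judged then, once.
The state is a dict: "clock": time; "joints": joint angles; "qvel": joint speeds; "tau": joint torques, N m; "tcp_pos": TCP position; "orientation": TCP orientation; "contact_force": force on the tool from outside, world axes, zero at the start; "moment": the same for the moment, N m; "grip_width": finger opening in m; "gripper_force": force on a finger pad.
Only numpy, scipy, OpenCV 4.12 (cv2) and the standard library are available. Lean on these libraries where they do the work, as an engineer would, in place of code of your own. Each camera call takes 0.05 s, during which the arm holds its last target. There are 200 camera calls.

## Working session

There is one attempt and no reset: what is moved stays moved. The work goes in short steps, Python scripts to look and compute and a tool call to move; the robot and the scene stay as the last step left them, time stands still between calls to the robot, and variables do not carry over. Pictures are saved under pics/ and viewed, at most 10 in all, crops included, and the job is handed in when it is done.

Besides the shell and the picture viewer there is one more tool, called after "Call:" by a JSON object that holds its "api" and its "payload", one argument or row to a line. apply_moves: Moves the arm, as the interface text tells. Its arguments: {"type":"object","properties":{"rows":{"type":"array"},"jaw":{"type":"number"},"newtons":{"type":"number"}},"required":["rows"]}

```bash
mkdir -p pics; cat > h.py <<'E'
import numpy as np, cv2
from bench import telemetry, grab_frame, job
def save(n,f): cv2.imwrite(f'pics/{n}.png',cv2.cvtColor(f['frame'],cv2.COLOR_RGB2BGR))
E
python3 - <<'E'
from h import *
import pickle
for n in ['scene','top','wrist']:
    f=grab_frame(n); save(n+'0',f); pickle.dump(f,open(n+'0.pkl','wb'))
    print(n,{k:v for k,v in f.items() if k!='frame'})
print(telemetry.get_obs())
E
```

```text
scene {'vertical_fov': 51.27681594367289, 'cx': 321.2742409234115, 'cy': 196.13418762301163, 'origin': array([-0.01580089, -0.04647205,  0.72703362]), 'attitude': array([ 0.52340789, -0.66410128, -1.6565103 ])}
top {'vertical_fov': 54.16228842202363, 'cx': 312.97861177509105, 'cy': 198.10434129892823, 'origin': array([ 0.35613191, -0.15751834,  0.92369389]), 'attitude': array([ 0.14813454, -0.15564119, -1.59212804])}
wrist {'vertical_fov': 67.58392119261681, 'cx': 319.8206578968386, 'cy': 200.20596116807076, 'origin': array([0.09888164, 0.67174297, 0.37261712]), 'attitude': array([-0.25955595, -0.19746966,  1.30122035])}
{'clock': 0.15, 'joints': array([-1.41910157,  0.47766112,  0.02237321,  1.55619393, -0.01150513,
        1.10928678, -0.0831627 ]), 'qvel': array([-0.00082394, -0.0038275 , -0.00027757, -0.00253077, -0.00011273,
       -0.00162532, -0.00086839]), 'tau': array([ 2.85638562e-03, -5.96923470e+01,  1.61013935e+00, -2.81487858e+01,
        1.25964891e-02,  6.50020695e-03,  1.34389796e-05]), 'tcp_pos': array([0.17330757, 0.65195149, 0.25552825]), 'orientation': array([-4.07037790e-01, -3.11503467e+00,  2.22827638e-03]), 'contact_force': array([-0.69096302, -0.87308798,  0.31405229]), 'moment': array([ 0.02889831, -0.00441662,  0.02306281]), 'gripper_force': 0.0, 'grip_width': 0.08517716996475702}
```

View pics/scene0.png

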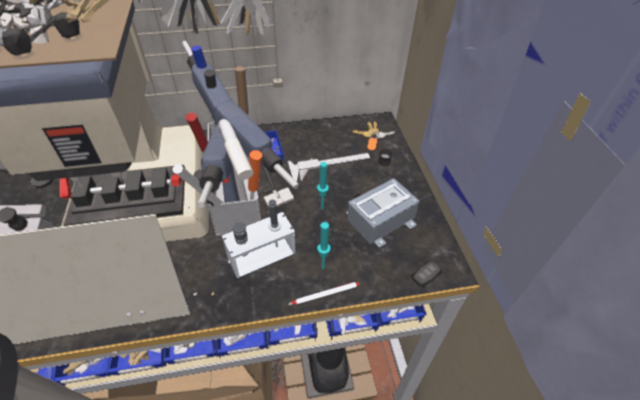

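View pics/top0.png

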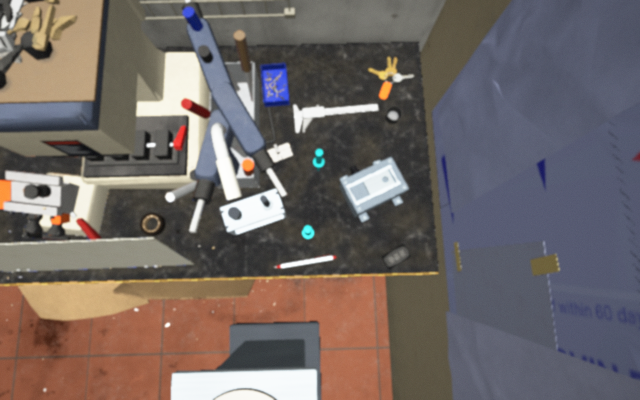

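Scene: the rack holds the stub pin at (240,232) and the dark, slim stylus at (274,212). The reset box is at (383,205), the turquoise decoys at (323,240) and (322,183), and the splash plate is on the left. Top: rack (252,212), box (374,188). Next I zoom in.

```bash
cat >> h.py <<'E'
from scipy.spatial.transform import Rotation as R
def foc(f): return 200/np.tan(np.radians(f['vertical_fov'])/2)
def ray(f,u,v):
    d=np.array([(u-f['cx'])/foc(f),-(v-f['cy'])/foc(f),-1]); return R.from_rotvec(f['attitude']).apply(d)
def onz(f,u,v,z):
    d=ray(f,u,v); return f['origin']+d*(z-f['origin'][2])/d[2]
def proj(f,p):
    c=R.from_rotvec(f['attitude']).inv().apply(np.array(p)-f['origin']); k=foc(f)/-c[2]
    return np.array([f['cx']+c[0]*k,f['cy']-c[1]*k])
def tri(f1,p1,f2,p2):
    a,b=ray(f1,*p1),ray(f2,*p2); s=np.linalg.lstsq(np.c_[a,-b],f2['origin']-f1['origin'],rcond=None)[0]
    q1,q2=f1['origin']+a*s[0],f2['origin']+b*s[1]; return (q1+q2)/2,np.linalg.norm(q1-q2)
E
python3 - <<'E'
from h import *
import pickle
S,T=[pickle.load(open(n+'0.pkl','rb')) for n in('scene','top')]
def crop(f,u,v,w,h,k): return cv2.resize(f['frame'][v:v+h,u:u+w],None,fx=k,fy=k,interpolation=cv2.INTER_CUBIC)
a=np.hstack([crop(S,215,190,90,90,4),crop(S,340,170,90,90,4)])
b=np.hstack([crop(T,210,165,90,65,4),crop(T,330,150,90,65,4)])
cv2.imwrite('pics/crop.png',np.vstack([a[:330],b])[...,::-1])
# rough checks
print('box corner top',onz(T,374,185,.066),'rack',onz(T,252,212,.075))
E
```

```text
box corner top [ 0.54983078 -0.30192905  0.066     ] rack [ 0.49418039 -0.02920449  0.075     ]
```

View pics/crop.png

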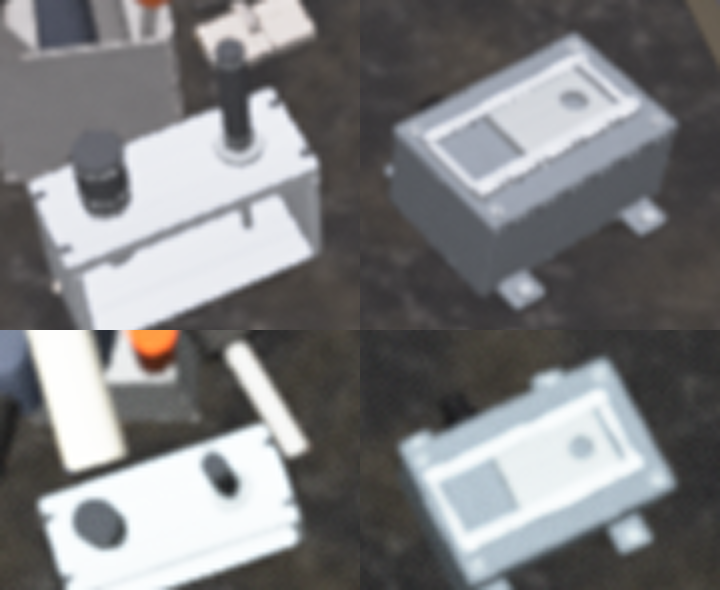

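The crop is clear. Scene: the stylus handle runs from its top at (272.5,201.5) to the collar at (274.5,227), and the hole is at (393.3,194.8). Top: handle top (263.3,197.5), hole (385.5,179). The shutter is near closed, with the hole at the right end.

```bash
python3 - <<'E'
from h import *
import pickle
np.set_printoptions(precision=4,suppress=True)
S,T=[pickle.load(open(n+'0.pkl','rb')) for n in('scene','top')]
s=lambda x,y:(215+x/4,190+y/4) if x<360 else (340+(x-360)/4,170+y/4)
t=lambda x,y:(210+x/4,165+(y-330)/4) if x<360 else (330+(x-360)/4,150+(y-330)/4)
print('handle top tri',tri(S,s(230,46),T,t(213,460)))
print('hole tri',tri(S,s(573,99),T,t(582,446)),'onz',onz(S,*s(573,99),.066),onz(T,*t(582,446),.066))
print('handle top onz z=.15',onz(S,*s(230,46),.15),onz(T,*t(213,460),.15))
print('collar onz .08',onz(S,*s(238,148),.08),onz(T,*t(233,490),.08))
for n,f,c,z in(('boxT',T,[t(400,450),t(607,360),t(675,485),t(475,585)],.06),('boxS',S,[s(393,130),s(575,35),s(675,126),s(495,228)],.06),
  ('rackS',S,[s(30,180),s(272,90),s(320,160),s(72,268)],.075)):
    q=np.array([onz(f,*p,z)[:2] for p in c]); c0=q.mean(0)
    e=(q[0]+q[3]-q[1]-q[2])/2; x=(q[0]+q[1]-q[2]-q[3])/2
    print(n,c0,'len',np.linalg.norm(e),np.linalg.norm(x),'yaw',np.degrees(np.arctan2(-e[0],e[1])),np.degrees(np.arctan2(x[1],x[0])))
# stub position etc
print('stub top onz .115',onz(S,*s(100,150),.115),onz(T,*t(100,522),.115))
for n,p in(('decoyA top S',(324,226)),('decoyB',(323,166))): print(n,onz(S,*p,.15))
print('decoys T',onz(T,308,231,.15),onz(T,319,153,.15), 'bench onz base S',onz(S,323,268,0),onz(S,322,208,0))
print('splash',onz(T,155,238,.25),onz(T,190,263,0.),onz(S,160,220,.25),onz(S,188,314,0))
print('handle/knob',onz(S,252,155,.12),onz(S,296,183,.05),onz(T,283,193,.03))
o=telemetry.get_obs();print(R.from_rotvec(o['orientation']).as_matrix())
W=pickle.load(open('wrist0.pkl','rb'));Rt=R.from_rotvec(o['orientation'])
print('cam in tool',Rt.inv().apply(W['origin']-o['tcp_pos']),(Rt.inv()*R.from_rotvec(W['attitude'])).as_matrix())
E
```

```text
handle top tri (array([ 0.5116, -0.0633,  0.1461]), np.float64(0.001273697694418383))
hole tri (array([ 0.5642, -0.3292,  0.0615]), np.float64(0.000788356834448941)) onz [ 0.5604 -0.3269  0.066 ] [ 0.563  -0.3287  0.066 ]
handle top onz z=.15 [ 0.5078 -0.0638  0.15  ] [ 0.511  -0.0631  0.15  ]
collar onz .08 [ 0.5033 -0.0626  0.08  ] [ 0.5079 -0.0655  0.08  ]
boxT [ 0.5516 -0.305 ] len 0.12936821147606453 0.08460127119923647 yaw 23.71489076388783 25.32582339954397
boxS [ 0.5489 -0.3033] len 0.1284832945192212 0.08282015783103955 yaw 24.24456482735856 24.65539401015306
rackS [ 0.4972 -0.0314] len 0.12964521403262055 0.05518355407529297 yaw 18.322011625715295 18.883000767081043
stub top onz .115 [0.4847 0.0015 0.115 ] [0.4865 0.0002 0.115 ]
decoyA top S [ 0.4347 -0.1472  0.15  ]
decoyB [ 0.5871 -0.1743  0.15  ]
decoys T [ 0.4409 -0.1516  0.15  ] [ 0.6014 -0.1782  0.15  ] bench onz base S [ 0.4442 -0.1508 -0.    ] [ 0.6049 -0.1788  0.    ]
splash [0.4249 0.1108 0.25  ] [0.39   0.1261 0.    ] [0.4079 0.1052 0.25  ] [0.388 0.117 0.   ]
handle/knob [ 0.6777 -0.0352  0.12  ] [ 0.6462 -0.1253  0.05  ] [ 0.5445 -0.0946  0.03  ]
[[-0.9664  0.257  -0.0003]
 [ 0.257   0.9664 -0.0014]
 [-0.0001 -0.0014 -1.    ]]
cam in tool [ 0.077  -0.0002 -0.1171] [[ 0.0007  0.9544  0.2986]
 [ 1.     -0.0008  0.    ]
 [ 0.0003  0.2986 -0.9544]]
```

```bash
python3 - <<'E'
from h import *
import pickle
np.set_printoptions(precision=3,suppress=True)
S,T=[pickle.load(open(n+'0.pkl','rb')) for n in('scene','top')]
for n,a,b in(('rod end R',(296,183),(283,193)),('rod start R',(270,150),(262,152)),('rod end L',(204,196),(194,228)),('blue end',(198,50),(191,16)),
 ('white tube end',(240,178),(232,193)),('orange',(254,157),(248,165)),('red',(192,119),(188,103)),('machine panel corner',(101,168),(97,152)),('cream box corner',(190,230),(105,200)),('splash far top',(160,220),(155,238)),('splash bot',(188,314),(190,263)),
 ('cylA top',(324,226),(308,231)),('cylB',(323,166),(319,153)),('brown',(241,70),(239,35))):
    print(n,*tri(S,a,T,b))
E
```

```text
rod end R [ 0.51  -0.107  0.189] 0.0033932758402722436
rod start R [ 0.588 -0.07   0.207] 0.0033598914138137656
rod end L [0.439 0.042 0.257] 0.0013099778570750701
blue end [0.817 0.047 0.297] 0.0005229144103895601
white tube end [ 0.507 -0.013  0.22 ] 0.001844336814155802
orange [ 0.561 -0.041  0.217] 0.0027865837781961447
red [0.684 0.071 0.224] 0.0002615559095011943
machine panel corner [0.597 0.241 0.202] 0.014410740156536574
cream box corner [0.462 0.135 0.226] 0.15199539428351547
splash far top [0.426 0.115 0.231] 0.006765158437039215
splash bot [0.389 0.121 0.   ] 0.008899355890358743
cylA top [ 0.442 -0.15   0.14 ] 0.0026232219083996396
cylB [ 0.608 -0.179  0.13 ] 0.0001233584826211535
brown [ 0.808 -0.032  0.25 ] 0.004355101494780772
```

```bash
cat >> h.py <<'E'
def plan(pts,o=None,Rc=None,pc=None):
    """pts: list of (world pos, world R) -> rows rounded"""
    o=o or telemetry.get_obs(); Rc=Rc or R.from_rotvec(o['orientation']); pc=o['tcp_pos'] if pc is None else pc
    for p,Q in pts:
        s=Rc.inv().apply(np.array(p)-pc)/.25; t=(Rc.inv()*Q).as_rotvec()/np.pi
        print([[round(float(v),4) for v in s],[round(float(v),4) for v in t]])
def down(yaw,tilt=0):
    """tool y at world azimuth yaw deg; tilt deg leans fingers away along -tool x"""
    y=np.radians(yaw); ty=np.array([np.cos(y),np.sin(y),0]); tz=np.array([0,0,-1.]); tx=np.cross(ty,tz)
    return R.from_matrix(np.c_[tx,ty,tz])*R.from_euler('y',-tilt,degrees=True)
E
python3 - <<'E'
from h import *
print(down(75.1).as_matrix().round(2).tolist())
plan([([.28,.55,.42],down(78)),([.40,.25,.47],down(84)),([.44,-.08,.42],down(90))])
print(down(90,30).apply([0,0,1]))
E
```

```text
[[-0.97, 0.26, 0.0], [0.26, 0.97, 0.0], [0.0, 0.0, -1.0]]
[[-0.5173, -0.2854, -0.6574], [-0.0005, 0.0, -0.0161]]
[[-1.2895, -1.322, -0.8559], [-0.0005, -0.0, -0.0494]]
[[-1.7833, -2.5563, -0.6541], [-0.0005, -0.0, -0.0827]]
[ 5.00000000e-01 -3.06161700e-17 -8.66025404e-01]
```

Call:
{"api": "apply_moves", "payload": {
  "rows": [
    [[-0.45,-0.25,-0.4],[0,0,0]],
    [[-0.91,-0.5,-0.74],[0,0,-0.02]],
    [[-0.91,-0.5,-0.74],[0,0,-0.02]],
    [[-0.91,-0.5,-0.74],[0,0,-0.02]],
    [[-0.91,-0.5,-0.74],[0,0,-0.02]],
    [[-0.91,-0.5,-0.74],[0,0,-0.02]]
  ]
}}

```text
clock: 0.9
tcp_pos: [0.3658, 0.4701, 0.4447]
orientation: [0.321, 3.121, 0.006]
contact_force: [-0.6, 1.4, -1.1]
grip_width: 0.0852
gripper_force: 0.0
```

```bash
python3 - <<'E'
from h import *
o=telemetry.get_obs();print(o['clock'],o['tcp_pos'],o['joints'])
plan([([.42,.25,.47],down(84)),([.43,.0,.45],down(88)),([.44,-.08,.42],down(90))])
E
```

```text
0.9 [0.36579477 0.47006478 0.44472368] [-1.10803119  0.22659359  0.11640677  1.49252821 -0.02458751  1.41857174
  0.37474109]
[[-0.3919, -0.8172, -0.1033], [0.0013, 0.0012, -0.0319]]
[[-0.6344, -1.7885, -0.0267], [0.0013, 0.0013, -0.0542]]
[[-0.7383, -2.0941, 0.0924], [0.0013, 0.0013, -0.0653]]
```

Call:
{"api": "apply_moves", "payload": {
  "rows": [
    [[-0.4,-0.8,-0.1],[0,0,-0.03]],
    [[-0.4,-0.8,-0.1],[0,0,-0.03]],
    [[-0.4,-0.8,-0.1],[0,0,-0.03]],
    [[-0.4,-0.8,-0.1],[0,0,-0.03]],
    [[-0.45,-1.0,-0.1],[0,0,-0.04]]
  ]
}}

```text
clock: 1.52
tcp_pos: [0.4222, 0.2059, 0.4656]
orientation: [-0.107, -3.139, 0.001]
contact_force: [1.1, -0.6, -0.2]
grip_width: 0.0852
gripper_force: 0.0
```

```bash
python3 - <<'E'
from h import *
o=telemetry.get_obs();print(o['clock'],o['tcp_pos'],o['joints'])
plan([([.44,-.05,.42],down(90))])
E
```

```text
1.525 [0.4222086  0.20594146 0.46559957] [-0.84893043 -0.02050791  0.25913346  1.72004191  0.00512335  1.44217863
  0.91184642]
[[-0.1411, -1.0164, 0.1827], [-0.0001, -0.0002, -0.0218]]
```

Call:
{"api": "apply_moves", "payload": {
  "rows": [
    [[-0.14,-1.0,0.18],[0,0,-0.02]],
    [[-0.14,-1.0,0.18],[0,0,-0.02]],
    [[-0.14,-1.0,0.18],[0,0,-0.02]],
    [[-0.14,-1.0,0.18],[0,0,-0.02]],
    [[-0.14,-1.0,0.18],[0,0,-0.02]],
    [[-0.14,-1.0,0.18],[0,0,-0.02]]
  ]
}}

```text
clock: 2.28
tcp_pos: [0.4395, -0.0451, 0.4208]
orientation: [-0.013, -3.141, -0.0]
contact_force: [0.7, 0.4, 0.1]
grip_width: 0.0851
gripper_force: 0.0
```

```bash
python3 - <<'E'
from h import *
import pickle
o=telemetry.get_obs();print(o['clock'],o['tcp_pos'],o['joints'])
f=grab_frame('wrist'); pickle.dump(f,open('wrist1.pkl','wb')); save('wrist1',f)
print(proj(f,[.5095,-.064,.15]),proj(f,[.51,-.107,.189]))
E
```

```text
2.275 [ 0.43945782 -0.04509486  0.42081356] [-0.61999866 -0.09082029  0.54583709  1.86702721  0.04792756  1.35341098
  1.47624359]
[306.39983644 218.13562827] [271.04072708 229.72089508]
```

View pics/wrist1.png

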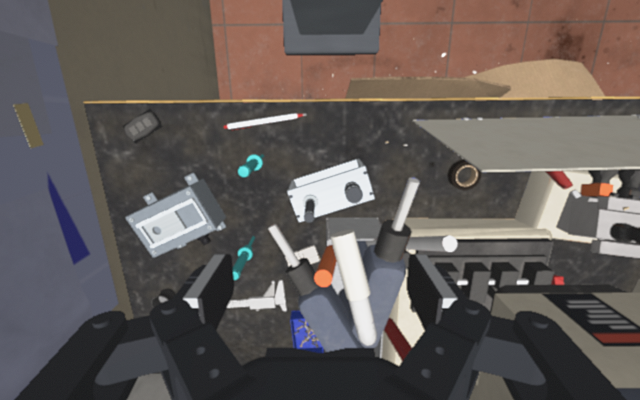

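The wrist view confirms that the white rod ends of the scenery tool hang close over the rack: rod end (273,229), tube end (344,237), stylus handle top about (309,217). Before choosing an approach I measure these more precisely.

```bash
python3 - <<'E'
from h import *
import pickle
S,T,W=[pickle.load(open(n+'.pkl','rb')) for n in('scene0','top0','wrist1')]
def crop(f,u,v,w,h,k): return cv2.resize(f['frame'][v:v+h,u:u+w],None,fx=k,fy=k,interpolation=cv2.INTER_CUBIC)
a=np.hstack([crop(S,180,130,130,100,3),crop(T,180,130,130,100,3)])
b=crop(W,250,160,195,100,4)
cv2.imwrite('pics/crop2.png',np.vstack([cv2.resize(a,(780,300)),b[:, :780][:300]])[...,::-1])
E
```

```text
(no output)
```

View pics/crop2.png

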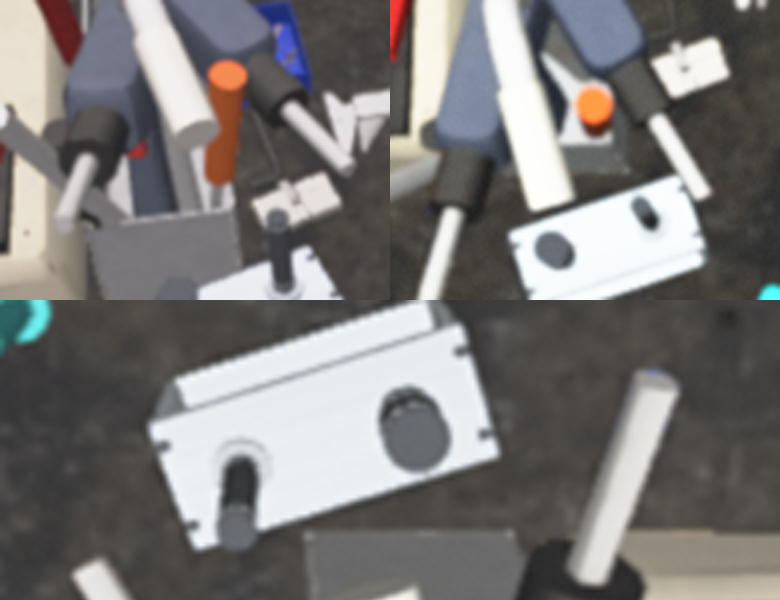

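Rod-R end: scene (296,185.7), top (284.3,194), wrist (272,227). Handle top: wrist (309,218.3), top (264.3,197.7), scene (272.5,201.5). The tube end is at scene (245.7,175), top (234,196.7), wrist about (344,236).

```bash
cat >> h.py <<'E'
def multi(*fp):
    A=0;b=0
    for f,p in fp:
        d=ray(f,*p); d/=np.linalg.norm(d); M=np.eye(3)-np.outer(d,d); A=A+M; b=b+M@f['origin']
    q=np.linalg.solve(A,b); return q.round(4),[(proj(f,q)-p).round(1).tolist() for f,p in fp]
E
python3 - <<'E'
from h import *
import pickle
S,T,W=[pickle.load(open(n+'.pkl','rb')) for n in('scene0','top0','wrist1')]
for n,s,t,w in(('rodR',(296,185.7),(284.3,194),(272,227)),('sty top',(272.5,201.5),(264.3,197.7),(309,218.3)),
 ('rodL',(202,204),(193.3,229),(414.3,180)),('tube',(245.7,175),(234,196.7),(344,236))): print(n,*multi((S,s),(T,t),(W,w)))
w=lambda x,y:(250+x/4,160+(y-300)/4)
print('sty onz W',onz(W,*w(236,533),.15),'collar',onz(W,*w(243,463),.08))
E
```

```text
rodR [ 0.51   -0.1079  0.1817] [[-0.6, 0.3], [0.1, 0.2], [-0.8, 0.5]]
sty top [ 0.5119 -0.063   0.1447] [[-0.4, 0.3], [-0.8, -0.2], [-1.7, 0.1]]
rodL [0.4369 0.0485 0.2424] [[-1.2, 0.1], [-0.4, 1.6], [-2.7, 2.7]]
tube [ 0.497  -0.0212  0.2364] [[-1.4, -0.2], [-0.1, -0.3], [-2.1, -0.9]]
sty onz W [ 0.50969707 -0.0603989   0.15      ] collar [ 0.50624381 -0.05990698  0.08      ]
```

```bash
python3 - <<'E'
from h import *
o=telemetry.get_obs()
Q=down(125,45); z=Q.apply([0,0,1]); print('z',z)
G=np.array([.510,-.063,.145])
plan([(G-z*.166,Q),(G-z*.006,Q)])
E
```

```text
z [ 0.57922797  0.40557979 -0.70710678]
[[0.1006, -0.3453, 0.6345], [-0.077, -0.242, -0.1861]]
[[-0.2688, -0.0835, 1.0868], [-0.077, -0.242, -0.1861]]
```

Call:
{"api": "apply_moves", "payload": {
  "rows": [
    [[0.1,-0.345,0.3],[-0.077,-0.242,-0.186]],
    [[0.1,-0.345,0.3],[-0.077,-0.242,-0.186]],
    [[0.1,-0.345,0.3],[-0.077,-0.242,-0.186]],
    [[0.1,-0.345,0.5],[-0.077,-0.242,-0.186]],
    [[0.1,-0.345,0.63],[-0.077,-0.242,-0.186]],
    [[0.1,-0.345,0.63],[-0.077,-0.242,-0.186]],
    [[0.1,-0.345,0.63],[-0.077,-0.242,-0.186]],
    [[0.1,-0.345,0.63],[-0.077,-0.242,-0.186]],
    [[0.1,-0.345,0.63],[-0.077,-0.242,-0.186]],
    [[0.1,-0.345,0.63],[-0.077,-0.242,-0.186]]
  ],
  "jaw": -0.3
}}

```text
clock: 3.58
tcp_pos: [0.4303, -0.1118, 0.2905]
orientation: [-0.696, 2.343, 0.268]
contact_force: [-1.0, 0.8, 0.5]
grip_width: 0.0296
gripper_force: 0.0
```

```bash
python3 - <<'E'
from h import *
import pickle
o=telemetry.get_obs(); print(o['clock'],o['joints'].round(3),o['grip_width'],R.from_rotvec(o['orientation']).as_matrix().round(3).tolist())
f=grab_frame('wrist'); pickle.dump(f,open('wrist2.pkl','wb')); save('wrist2',f)
G=np.array([.510,-.063,.145]);Q=down(125,45); z=Q.apply([0,0,1])
print('tcp err',o['tcp_pos']-(G-z*.166)); plan([(G-z*.056,Q),(G-z*.006,Q)])
print(proj(f,[.51,-.063,.15]),proj(f,[.51,-.108,.183]))
E
```

```text
3.575 [-0.757 -0.336  1.124  2.364 -0.535  0.574  2.959] 0.029626154141473522 [[-0.634, -0.548, 0.546], [-0.411, 0.837, 0.363], [-0.656, 0.006, -0.755]]
tcp err [0.01640535 0.01850594 0.02811793]
[[0.1144, -0.0189, 0.461], [-0.0054, -0.0224, -0.0086]]
[[0.1004, -0.0153, 0.6605], [-0.0054, -0.0224, -0.0086]]
[315.55770189 166.92058757] [270.17552628 180.17038555]
```

View pics/wrist2.png

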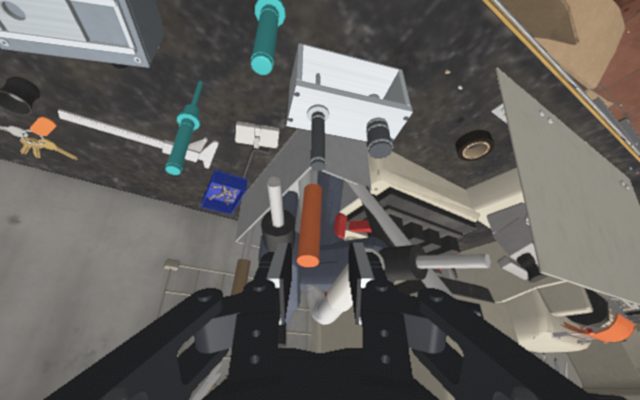

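The pose was not fully reached because joints 2 and 7 sit at their limits. The stylus is at (317,120–165) and the rod-R end at (276,182), as predicted. I fit a small kinematic model from the recorded states, so I can choose a grasp posture that can be reached.

```bash
cat > kin.py <<'E'
from h import *
from scipy.optimize import least_squares
import itertools
D=[([-1.41910157,.47766112,.02237321,1.55619393,-.01150513,1.10928678,-.0831627],[.17330757,.65195149,.25552825],[-.4070379,-3.11503467,.0022283]),
([-1.10803119,.22659359,.11640677,1.49252821,-.02458751,1.41857174,.37474109],[.36579477,.47006478,.44472368],None),
([-.84893043,-.02050791,.25913346,1.72004191,.00512335,1.44217863,.91184642],[.4222086,.20594146,.46559957],[-.107,-3.139,.001]),
([-.61999866,-.09082029,.54583709,1.86702721,.04792756,1.35341098,1.47624359],[.43945782,-.04509486,.42081356],[-.013,-3.141,0])]
lo=np.array([-2.96,-.34,-1.41,.24,-1.37,.17,-2.96]);hi=np.array([2.96,2.1,1.46,2.44,4.51,1.92,2.96])
def fk(q,p,s):
    c1,c7,H,L1,L2,L3,a3,a4,a6=p[:9]
    z=lambda a:R.from_euler('z',a); y=lambda a:R.from_euler('y',a)
    A=z(c1+s[0]*q[0])*y(q[1])*z(s[1]*q[2]); P=np.array([0,0,H])+A.apply([a3,0,L1])
    A=A*y(q[3]); P=P+A.apply([a4,0,L2]); A=A*z(s[2]*q[4])*y(q[5]); P=P+A.apply([a6,0,L3]); A=A*z(c7+s[3]*q[6]); return P,A
def fit():
    o=telemetry.get_obs(); d=D+[(o['joints'],o['tcp_pos'],o['orientation'])]; best=None
    for s in itertools.product((1,-1),repeat=4):
      for c7 in(0,np.pi):
        def r(p):
            e=[]
            for q,P,rv in d:
                a,A=fk(q,p,s); e+=list(a-P)
                if rv is not None: e+=list(.2*(R.from_rotvec(rv).inv()*A).as_rotvec())
            return e+list(np.array(p[6:9])*1e-3)
        k=least_squares(r,[0,c7,.35,.5,.45,.35,0,0,0])
        if best is None or k.cost<best[0]: best=(k.cost,k.x,s)
    return best
E
python3 - <<'E'
from kin import *
import pickle
b=fit(); print(b); pickle.dump(b,open('kin.pkl','wb'))
E
```

```text
(np.float64(0.00030635132616854704), array([-1.06892293e-01,  1.47039362e+00,  2.93016127e-01,  5.08757202e-01,
        4.84549758e-01,  2.93067413e-01, -1.96392083e-03, -2.02840048e-02,
       -5.19488937e-04]), (-1, -1, -1, -1))
```

```bash
python3 - <<'E'
from kin import *
import pickle
np.set_printoptions(precision=4,suppress=True)
c,p,s=pickle.load(open('kin.pkl','rb'))
o=telemetry.get_obs()
d=D+[(o['joints'],o['tcp_pos'],o['orientation'])]
def show(F):
    for q,P,rv in d:
        a,A=F(q); print(a-P,None if rv is None else (R.from_rotvec(rv).inv()*A).as_rotvec())
show(lambda q:fk(q,p,s))
# freer: joint offsets, y offsets
def fk2(q,x): 
    a,A=fk(np.array(q)+np.r_[0,x[9:14],0],x,s); return a,A
def r(x):
    e=[]
    for q,P,rv in d:
        a,A=fk2(q,x); e+=list(a-P)
        if rv is not None: e+=list(.2*(R.from_rotvec(rv).inv()*A).as_rotvec())
    return e+list(x[6:9]*1e-3)+list(x[9:]*1e-3)
for sg in itertools.product((1,-1),repeat=4):
    s=sg
    k=least_squares(r,np.r_[p,np.zeros(5)]); 
    if k.cost<1e-4: print(sg,k.cost,k.x); show(lambda q:fk2(q,k.x)); pickle.dump((k.cost,k.x,s),open('kin2.pkl','wb'))
E
```

```text
[ 0.0097 -0.0024 -0.0011] [0.     0.0002 0.0065]
[ 0.0018 -0.0007  0.0006] None
[-0.0037  0.0108  0.0005] [-0.0004  0.      0.0068]
[-0.004   0.0119  0.0005] [-0.0003  0.0003  0.0064]
[ 0.0009 -0.0013 -0.0005] [ 0.07    0.0029 -0.0197]
```

```bash
cat >> kin.py <<'E'
def fk3(q,x,s):
    z=lambda a:R.from_euler('z',a); y=lambda a:R.from_euler('y',a)
    A=z(x[0]+s[0]*q[0]); P=np.array([0,x[9],x[2]]); P=A.apply(P)
    A=A*y(q[1])*z(s[1]*q[2]); P=P+A.apply([x[6],x[10],x[3]])
    A=A*y(q[3]); P=P+A.apply([x[7],x[11],x[4]]); A=A*z(s[2]*q[4])*y(q[5]); P=P+A.apply([x[8],x[12],x[5]]); return P,A*z(x[1]+s[3]*q[6])
E
python3 - <<'E'
from kin import *
import pickle
np.set_printoptions(precision=4,suppress=True)
c,p,s0=pickle.load(open('kin.pkl','rb'))
o=telemetry.get_obs()
d=D+[(o['joints'],o['tcp_pos'],o['orientation'])]
best=None
for s in itertools.product((1,-1),repeat=4):
  for c7 in(0,1.57,3.14,-1.57):
    def r(x):
        e=[]
        for q,P,rv in d:
            a,A=fk3(q,x,s); e+=list(a-P)
            if rv is not None: e+=list(.2*(R.from_rotvec(rv).inv()*A).as_rotvec())
        return e+list(x[6:]*1e-3)
    x0=np.r_[p[:9],np.zeros(4)]; x0[1]=c7
    k=least_squares(r,x0)
    if best is None or k.cost<best[0]: best=(k.cost,k.x,s)
c,x,s=best; print(c,x,s); pickle.dump(best,open('kin3.pkl','wb'))
for q,P,rv in d:
    a,A=fk3(q,x,s); print(a-P,None if rv is None else (R.from_rotvec(rv).inv()*A).as_rotvec())
E
```

```text
8.235251060919579e-09 [ 0.      1.5708  0.2871  0.5418  0.4725  0.302  -0.      0.      0.
 -0.0305 -0.0157 -0.0157 -0.0003] (-1, -1, -1, -1)
[-0.  0. -0.] [-0.  0. -0.]
[-0.  0.  0.] None
[ 0. -0. -0.] [-0.0003 -0.      0.0002]
[ 0. -0. -0.] [-0.0002  0.0004 -0.0002]
[-0.  0.  0.] [-0.  0. -0.]
```

The kinematics fit exactly. Next I search for reachable grasp postures with clearance.

```bash
cat >> kin.py <<'E'
import pickle,os
if os.path.exists('kin3.pkl'): _,X,SG=pickle.load(open('kin3.pkl','rb'))
def ik(P,Q,q0,m=.03):
    def r(q):
        a,A=fk3(q,X,SG); return np.r_[(a-P)*5,(Q.inv()*A).as_rotvec(),(q-q0)*3e-4]
    k=least_squares(r,np.clip(q0,lo+m+.01,hi-m-.01),bounds=(lo+m,hi-m)); a,A=fk3(k.x,X,SG)
    return k.x,np.linalg.norm(a-P)+.1*np.linalg.norm((Q.inv()*A).as_rotvec())
E
cat > srch.py <<'E'
from kin import *
np.set_printoptions(precision=2,suppress=True)
S,T=[pickle.load(open(n+'0.pkl','rb')) for n in('scene','top')]
te,res=tri(S,(223,132),T,(213,130)); print('tube back',te,res)
seg=lambda a,b,n=20:np.linspace(a,b,n)
ob=[(seg([.510,-.108,.184],[.588,-.07,.205]),.006),(seg([.497,-.021,.238],te),.011),(seg([.438,.047,.25],[.52,.03,.24]),.007)]
def clr(G,Q):
    m=9
    for pts,r in ob:
        c=Q.inv().apply(pts-G); c[:,2]*=-1  # d behind
        dx=np.maximum(abs(c[:,0])-.040,0);dy=np.maximum(abs(c[:,1])-.042,0);dz=np.maximum(np.maximum(.054-c[:,2],c[:,2]-.25),0)
        m=min(m,(np.sqrt(dx**2+dy**2+dz**2)-r).min())
        dx=np.maximum(abs(c[:,0])-.013,0);dy=np.maximum(abs(c[:,1])-.030,0);dz=np.maximum(np.maximum(-.019-c[:,2],c[:,2]-.054),0)
        m=min(m,(np.sqrt(dx**2+dy**2+dz**2)-r).min())
    return m
q0=telemetry.get_obs()['joints']
G=np.array([.510,-.063,.143])
seeds=[q0,np.array(D[3][0]),np.array([-.3,0,.5,2.2,0,.6,0]),np.array([.3,.1,-.5,2.2,.5,.6,-1])]
for psi in(0,15,25,35,45,55,65):
  for tilt in(20,30,40,45,50,60):
    Q=down(90+psi,tilt); z=Q.apply([0,0,1])
    ca=min(clr(G-z*a,Q) for a in(0,.03,.06,.1)); cl=min(clr(G+[0,0,l],Q) for l in np.arange(0,.1,.01))
    if min(ca,cl)<-.004: continue
    for fl in(0,1):
      Qf=Q*R.from_euler('z',180*fl,degrees=True); bestq=None
      for sd in seeds:
        q,e=ik(G-z*.006,Qf,sd)
        if bestq is None or e<bestq[1]: bestq=(q,e)
      if bestq[1]<.002: print(psi,tilt,fl,'clr mm %.0f %.0f'%(ca*1e3,cl*1e3),'ik',bestq[1].round(4),bestq[0])
E
python3 srch.py
```

```text
tube back [0.62 0.02 0.23] 0.008587538994636641
25 40 0 clr mm 4 -1 ik 0.0 [ 1.33  0.67 -1.31  2.35  1.65  0.2   0.7 ]
25 45 0 clr mm 5 1 ik 0.0 [ 1.37  0.73 -1.32  2.39  2.17  0.2   0.25]
25 45 1 clr mm 5 1 ik 0.0 [ 1.12  0.48 -0.95  2.4   3.86  0.2   1.6 ]
25 50 0 clr mm 6 1 ik 0.0018 [ 1.44  0.86 -1.38  2.41  2.32  0.27  0.21]
35 40 0 clr mm 0 0 ik 0.0 [ 1.37  0.72 -1.31  2.29  0.88  0.2   1.67]
35 40 1 clr mm 0 0 ik 0.0 [ 0.92  0.41 -0.7   2.31 -1.34  0.29  0.63]
35 45 0 clr mm 1 -0 ik 0.0 [ 1.44  0.85 -1.38  2.32  1.24  0.2   1.38]
35 60 0 clr mm 5 -2 ik 0.0 [ 0.81  0.53 -0.4   2.41  4.34  0.77 -1.73]
```

```bash
cat >> kin.py <<'E'
def jac(q):
    P,A=fk3(q,X,SG); J=np.zeros((6,7)); h=1e-6
    for i in range(7):
        d=np.array(q,float); d[i]+=h; a,B=fk3(d,X,SG); J[:3,i]=(a-P)/h; J[3:,i]=(B*A.inv()).as_rotvec()/h
    return J
def goto(q,P,Q,n=60,lam=1e-3):
    """min-norm differential IK along a straight line, clipping at limits"""
    q=np.array(q,float); a0,A0=fk3(q,X,SG); rv=(A0.inv()*Q).as_rotvec()
    for k in range(1,n+1):
        Pk=a0+(np.array(P)-a0)*k/n; Qk=A0*R.from_rotvec(rv*k/n); free=np.ones(7,bool)
        for _ in range(4):
            a,A=fk3(q,X,SG); e=np.r_[Pk-a,(Qk*A.inv()).as_rotvec()]
            J=jac(q)*free; dq=J.T@np.linalg.solve(J@J.T+lam**2*np.eye(6),e)
            q2=q+dq; bad=(q2<lo)|(q2>hi); free&=~bad; q=np.clip(q2,lo,hi)
    a,A=fk3(q,X,SG); return q,np.linalg.norm(a-P),np.linalg.norm((Q.inv()*A).as_rotvec())
E
python3 - <<'E'
from kin import *
np.set_printoptions(precision=3,suppress=True)
q=D[0][0]
for i in(1,2,3):
    P,A=fk3(D[i][0],X,SG); q,e,_=goto(q,P,A); print(q,'actual',np.array(D[i][0]))
Q=down(125,45); z=Q.apply([0,0,1]); G=np.array([.510,-.063,.145])
print(goto(q,G-z*.166,Q), telemetry.get_obs()['joints'])
E
```

```text
[-1.113  0.227  0.123  1.493 -0.026  1.418  0.376] actual [-1.108  0.227  0.116  1.493 -0.025  1.419  0.375]
[-0.871 -0.022  0.281  1.721  0.006  1.442  0.911] actual [-0.849 -0.021  0.259  1.72   0.005  1.442  0.912]
[-0.651 -0.095  0.574  1.868  0.052  1.354  1.472] actual [-0.62  -0.091  0.546  1.867  0.048  1.353  1.476]
(array([-0.717, -0.34 ,  1.05 ,  2.357, -0.569,  0.582,  2.96 ]), np.float64(0.05884423379318223), np.float64(0.04584736698766466)) [-0.758 -0.336  1.124  2.364 -0.536  0.574  2.959]
```

The model reproduces the controller, so I can search for a reachable route offline.

```bash
cat > srch2.py <<'E'
import io,contextlib,sys
with contextlib.redirect_stdout(io.StringIO()):
    src=open('srch.py').read().split("q0=telemetry")[0]; exec(src)
cand=[]
for gz in(.130,.138,.145):
  for psi in range(-180,180,15):
    for tilt in range(0,71,5):
      G=np.array([.510,-.063,gz]);Q=down(90+psi,tilt); z=Q.apply([0,0,1])
      ca=min(clr(G-z*a,Q) for a in(0,.03,.06,.1)); cl=min(clr(G+[0,0,l],Q) for l in np.arange(0,.1,.01))
      if min(ca,cl)>-.0005: cand.append((gz,psi,tilt,ca,cl))
print(len(cand)); 
q0=telemetry.get_obs()['joints']; rng=np.random.default_rng(1); out=[]
seeds=[rng.uniform(lo,hi) for _ in range(12)]
for c in cand:
    gz,psi,tilt,ca,cl=c
    G=np.array([.510,-.063,gz]);Q=down(90+psi,tilt); z=Q.apply([0,0,1]); n=[]
    for fl in(0,1):
        Qf=Q*R.from_euler('z',180*fl,degrees=True)
        sol=[q for q,e in(ik(G-z*.006,Qf,s,.05) for s in seeds) if e<1e-3]
        if sol:
            sol=min(sol,key=lambda q:abs(q[2])); n.append((fl,sol))
    if n: print(gz,psi,tilt,'%.0f %.0f'%(ca*1e3,cl*1e3),*n)
E
timeout 500 python3 srch2.py
```

```text
25
0.138 30 45 -0 -0 (0, array([ 0.72,  0.38, -0.45,  2.39,  4.38,  0.43, -2.03]))
0.138 30 50 1 1 (0, array([ 1.24,  0.61, -1.03,  2.39,  3.99,  0.23, -1.48])) (1, array([ 1.24,  0.61, -1.03,  2.39,  4.  ,  0.23,  1.66]))
0.145 30 40 3 0 (0, array([ 1.37,  0.72, -1.35,  2.32,  1.29,  0.22,  1.17])) (1, array([ 1.38,  0.74, -1.36,  2.32,  1.3 ,  0.23, -1.98]))
0.145 30 45 3 -0 (0, array([ 0.67,  0.36, -0.4 ,  2.39,  4.42,  0.45, -2.09]))
```

```bash
cat > srch3.py <<'E'
src=open('srch2.py').read().split("cand=[]")[0]; exec(src)
rng=np.random.default_rng(1); seeds=[np.array(D[3][0])]+[rng.uniform(lo,hi) for _ in range(10)]
for gz in(.136,.145):
 for psi in(-10,0,10,20,30):
  for tilt in(15,20,25,30,35,40):
    G=np.array([.510,-.063,gz]);Q=down(90+psi,tilt); z=Q.apply([0,0,1])
    lean=np.array([-np.cos(np.radians(psi)),-np.sin(np.radians(psi)),0])
    ca=min(clr(G-z*a,Q) for a in(0,.03,.06,.1)); l1=min(clr(G+[0,0,l],Q) for l in(0,.006,.012,.018))
    l2=min(clr(G+[0,0,l]+lean*.005,Q) for l in np.arange(.018,.1,.006))
    if min(ca,l1,l2)<-.006: continue
    s=''
    for fl in(0,1):
        Qf=Q*R.from_euler('z',180*fl,degrees=True)
        sol=[q for q,e in(ik(G-z*.006,Qf,s_,.02) for s_ in seeds) if e<1e-3]
        if sol: s+=f' {fl}:{min(sol,key=lambda q:abs(q[2])+abs(q[4]))}'
    print(gz,psi,tilt,'%.0f %.0f %.0f'%(ca*1e3,l1*1e3,l2*1e3),s)
E
timeout 500 python3 srch3.py
```

```text
0.136 20 35 -0 -1 -5  0:[ 1.18  0.54 -1.18  2.34  1.52  0.19  0.65] 1:[ 1.18  0.54 -1.18  2.34  1.52  0.19 -2.49]
0.136 20 40 1 1 0  0:[ 1.34  0.75 -1.39  2.38  1.84  0.37  0.46] 1:[ 1.26  0.62 -1.25  2.38  2.04  0.23 -2.94]
0.136 30 30 -5 -5 -4  0:[ 0.96  0.41 -0.88  2.27 -0.1   0.19  2.38] 1:[ 0.43  0.3  -0.26  2.3  -1.05  0.3   0.13]
0.136 30 35 -4 -4 2  0:[ 0.65  0.33 -0.46  2.32 -1.35  0.27 -2.67] 1:[ 0.65  0.33 -0.46  2.32 -1.35  0.27  0.48]
0.136 30 40 -3 -3 2  0:[ 1.34  0.71 -1.3   2.33  1.37  0.19  1.09] 1:[ 1.38  0.79 -1.38  2.33  1.42  0.28 -2.08]
0.145 20 35 4 -6 -5  0:[ 1.2   0.52 -1.2   2.34  1.39  0.19  0.77] 1:[ 1.24  0.56 -1.25  2.33  1.42  0.23 -2.38]
0.145 20 40 6 -1 1  0:[ 1.35  0.71 -1.39  2.37  1.79  0.33  0.48] 1:[ 1.26  0.58 -1.24  2.38  2.    0.19 -2.92]
0.145 30 30 3 -5 -4  0:[ 1.02  0.42 -0.95  2.26  0.02  0.22  2.26] 1:[ 0.44  0.28 -0.27  2.29 -0.99  0.32  0.06]
0.145 30 35 3 0 1  0:[ 0.53  0.3  -0.33  2.33 -1.35  0.32 -2.69] 1:[ 0.53  0.3  -0.33  2.33 -1.35  0.32  0.46]
0.145 30 40 3 3 0  0:[ 1.36  0.7  -1.32  2.32  1.25  0.19  1.2 ] 1:[ 1.39  0.77 -1.39  2.32  1.33  0.27 -2.01]
```

```bash
cat > srch4.py <<'E'
from kin import *
import time
np.set_printoptions(precision=2,suppress=True)
q0=telemetry.get_obs()['joints']; G=np.array([.510,-.063,.145]); rng=np.random.default_rng(3)
fl=R.from_euler('z',180,degrees=True); t0=time.time(); res=[]
# first go back to down pose at D[3] and unwind to j7 via intermediate yaws
P3,A3=fk3(D[3][0],X,SG)
q1,e,_=goto(q0,P3,down(90),30); print('back',q1,e)
q1,e,_=goto(q1,P3,down(0),30); q1,e,f=goto(q1,P3,down(-60),30); print('unwound',q1,e,f)
while time.time()-t0<400:
    psi=rng.choice([25,28,30,32]);tilt=rng.choice([32,34,36])
    Q=down(90+psi,tilt); z=Q.apply([0,0,1]); Qf=Q*fl
    w=[]; q=q1; ok=True
    for _ in range(rng.integers(1,3)):
        r=rng.uniform(.45,.8); a=np.radians(rng.uniform(-50,5)); p=np.array([r*np.cos(a),r*np.sin(a),rng.uniform(.33,.5)]); 
        if p[1]<-.38 or p[0]<.3: ok=False;break
        y=rng.uniform(-100,0); t=rng.uniform(-20,40); q,e,f=goto(q,p,down(y+180,t)*fl,15); w.append((p.round(2),int(y),int(t))); ok&=e<.01
    if not ok: continue
    q,e,f=goto(q,G-z*.126,Qf,15); 
    if e>.01: continue
    qg,eg,fg=goto(q,G-z*.006,Qf,15)
    m=np.minimum(qg-lo,hi-qg).min()
    res.append((eg+.1*fg-.02*min(m,.1),psi,tilt,w,q,qg,eg,fg))
res.sort(key=lambda r:r[0])
print(len(res))
for r in res[:6]: print(*r)
E
timeout 560 python3 srch4.py
```

```text
back [-0.32 -0.06  0.27  1.85  0.02  1.35  1.51] 2.0062885096040707e-16
unwound [-0.22 -0.05  0.17  1.85  0.01  1.35 -1.1 ] 7.88106850030428e-17 3.5546172988657324e-16
1914
-0.0019999999999999463 32 32 [(array([ 0.75, -0.05,  0.44]), -18, 14), (array([ 0.38, -0.34,  0.38]), -19, 22)] [ 0.24  0.02  0.11  2.3  -0.81  0.62 -0.03] [ 0.25  0.28 -0.03  2.31 -1.23  0.4   0.34] 2.7755575615628914e-17 2.6073996056774534e-16
-0.001999999999999936 30 32 [(array([0.7 , 0.05, 0.33]), -79, 20), (array([ 0.6 , -0.32,  0.39]), -48, -3)] [ 0.27  0.01  0.07  2.31 -0.8   0.59 -0.08] [ 0.28  0.27 -0.07  2.32 -1.25  0.37  0.32] 5.003707553108401e-17 1.4220500840710912e-16
-0.0019999999999999354 32 32 [(array([0.7 , 0.03, 0.37]), -3, -6)] [ 0.17  0.02  0.19  2.3  -0.81  0.62 -0.03] [ 0.18  0.28  0.05  2.32 -1.26  0.42  0.37] 3.1031676915590914e-17 3.371617044794034e-16
-0.001999999999999931 32 32 [(array([0.73, 0.04, 0.46]), -9, -5)] [ 0.15  0.02  0.21  2.3  -0.81  0.62 -0.03] [ 0.16  0.28  0.07  2.32 -1.27  0.42  0.37] 3.1031676915590914e-17 3.7961521056034483e-16
-0.0019999999999999302 32 32 [(array([ 0.41, -0.34,  0.36]), -94, -10), (array([ 0.43, -0.37,  0.44]), -41, 29)] [ 0.19  0.02  0.17  2.3  -0.81  0.62 -0.03] [ 0.2   0.28  0.03  2.31 -1.26  0.42  0.36] 3.925231146709438e-17 3.060988268426375e-16
-0.001999999999999924 32 32 [(array([ 0.77, -0.03,  0.34]), -13, -3), (array([ 0.76, -0.01,  0.48]), -35, 23)] [ 0.23  0.02  0.13  2.3  -0.81  0.62 -0.03] [ 0.24  0.28 -0.01  2.31 -1.24  0.4   0.35] 3.1031676915590914e-17 4.467376080957672e-16
```

```bash
cat > s5.py <<'E'
src=open('srch2.py').read().split("cand=[]")[0]; exec(src)
q0=telemetry.get_obs()['joints']; G=np.array([.510,-.063,.145]);fl=R.from_euler('z',180,degrees=True)
P1=np.array([.45,-.14,.40])
q1,e,f=goto(q0,P1,down(60,20),20);q1,e,f=goto(q1,P1,down(0),20); q1,e,f=goto(q1,P1,down(-50),20);print(q1,e,f)
for psi in(28,32,36):
  for tilt in(33,35,37):
    Q=down(90+psi,tilt); z=Q.apply([0,0,1]); Qf=Q*fl
    lean=np.array([-np.cos(np.radians(psi)),-np.sin(np.radians(psi)),0])
    ca=min(clr(G-z*a,Q) for a in(0,.03,.06,.1)); l1=min(clr(G+[0,0,l],Q) for l in(0,.006,.012,.018))
    l2=min(clr(G+[0,0,l]+lean*.005,Q) for l in np.arange(.018,.1,.006))
    qa,e1,f1=goto(q1,G-z*.126,Qf,20); qg,e2,f2=goto(qa,G-z*.006,Qf,20); ql,e3,f3=goto(qg,G-z*.006+[0,0,.1]+lean*.005,Qf,20)
    print(psi,tilt,'%.0f %.0f %.0f'%(ca*1e3,l1*1e3,l2*1e3),'err %.4f %.4f %.4f'%(e1+f1,e2+f2,e3+f3),qa,qg,ql)
E
python3 s5.py; python3 - <<'E'
from h import *
plan([([.45,-.14,.40],down(60,20)),([.45,-.14,.40],down(0)),([.45,-.14,.40],down(-50))])
E
```

```text
[ 0.16  0.02  0.01  1.82 -0.    1.3  -0.7 ] 6.206335383118183e-17 1.1102230246251565e-16
28 33 4 -3 -2 err 0.0000 0.0000 0.0000 [ 0.23 -0.    0.11  2.33 -0.84  0.56 -0.07] [ 0.24  0.27 -0.03  2.34 -1.36  0.36  0.4 ] [ 0.12  0.06  0.11  2.26 -0.84  0.51 -0.17]
28 35 4 -1 1 err 0.0000 0.0000 0.0000 [ 0.23 -0.    0.13  2.36 -0.94  0.56  0.04] [ 0.59  0.3  -0.4   2.33 -1.37  0.28  0.44] [ 0.45  0.08 -0.22  2.26 -0.89  0.48 -0.11]
28 37 4 1 1 err 0.0000 0.0000 0.0000 [ 0.24  0.    0.16  2.38 -1.04  0.57  0.16] [ 0.88  0.36 -0.71  2.33 -1.37  0.19  0.49] [ 0.71  0.1  -0.48  2.27 -0.95  0.46 -0.03]
32 33 2 -1 0 err 0.0000 0.0000 0.0000 [ 0.26  0.02  0.11  2.31 -0.85  0.62  0.02] [ 0.26  0.28 -0.03  2.32 -1.29  0.41  0.41] [ 0.15  0.08  0.09  2.25 -0.85  0.56 -0.09]
32 35 2 1 0 err 0.0000 0.0000 0.0000 [ 0.27  0.03  0.13  2.33 -0.94  0.63  0.12] [ 0.38  0.29 -0.15  2.33 -1.37  0.39  0.5 ] [ 0.28  0.09 -0.02  2.26 -0.92  0.55 -0.01]
32 37 2 2 0 err 0.0000 0.0000 0.0000 [ 0.28  0.03  0.15  2.35 -1.02  0.63  0.23] [ 0.68  0.33 -0.47  2.32 -1.37  0.32  0.54] [ 0.58  0.11 -0.32  2.25 -0.97  0.53  0.05]
36 33 0 0 0 err 0.0000 0.0000 0.0000 [ 0.29  0.05  0.11  2.28 -0.85  0.68  0.09] [ 0.28  0.29 -0.03  2.3  -1.23  0.45  0.42] [ 0.19  0.1   0.08  2.22 -0.85  0.61 -0.01]
36 35 0 0 0 err 0.0000 0.0000 0.0000 [ 0.3   0.06  0.12  2.3  -0.92  0.68  0.19] [ 0.28  0.3  -0.01  2.31 -1.33  0.48  0.54] [ 0.2   0.1   0.09  2.24 -0.93  0.61  0.08]
36 37 0 0 -0 err 0.0000 0.0000 0.0000 [ 0.31  0.06  0.14  2.31 -1.    0.69  0.28] [ 0.46  0.31 -0.19  2.31 -1.37  0.45  0.6 ] [ 0.38  0.11 -0.09  2.24 -0.99  0.6   0.14]
[[-0.2916, -0.135, -0.3286], [0.1805, 0.1033, 0.3032]]
[[-0.2916, -0.135, -0.3286], [0.2437, 0.1293, 0.6492]]
[[-0.2916, -0.135, -0.3286], [0.3375, 0.0173, 0.9028]]
```

Call:
{"api": "apply_moves", "payload": {
  "rows": [
    [[-0.29,-0.135,-0.33],[0.18,0.103,0.303]],
    [[-0.29,-0.135,-0.33],[0.18,0.103,0.303]],
    [[-0.29,-0.135,-0.33],[0.18,0.103,0.303]],
    [[-0.29,-0.135,-0.33],[0.18,0.103,0.303]],
    [[-0.29,-0.135,-0.33],[0.18,0.103,0.303]],
    [[-0.29,-0.135,-0.33],[0.18,0.103,0.303]],
    [[-0.29,-0.135,-0.33],[0.18,0.103,0.303]],
    [[-0.29,-0.135,-0.33],[0.244,0.129,0.649]],
    [[-0.29,-0.135,-0.33],[0.244,0.129,0.649]],
    [[-0.29,-0.135,-0.33],[0.244,0.129,0.649]]
  ]
}}

```text
clock: 4.88
tcp_pos: [0.4495, -0.14, 0.3996]
orientation: [1.389, 2.592, -0.052]
contact_force: [-0.1, 0.4, 0.1]
grip_width: 0.0299
gripper_force: 0.0
```

```bash
cat > go.py <<'E'
from h import *
import sys
np.set_printoptions(precision=4,suppress=True)
fl=R.from_euler('z',180,degrees=True)
o=telemetry.get_obs();print(o['clock'],o['tcp_pos'],o['joints'],o['contact_force'].round(1),o['grip_width'])
E
python3 - <<'E'
from go import *
Q=down(120,35)*fl; z=Q.apply([0,0,1]);G=np.array([.510,-.063,.145])
plan([([.45,-.14,.40],down(-10)),([.45,-.14,.40],down(-50)),(G-z*.126,Q)])
E
```

```text
4.875 [ 0.4495 -0.14    0.3996] [ 0.1617 -0.0779 -0.0587  1.9318  0.1154  1.1172  0.6482] [-0.1  0.4  0.1] 0.02990623057970239
[[-0.0013, 0.0016, -0.0013], [0.0428, 0.0509, 0.2416]]
[[-0.0013, 0.0016, -0.0013], [0.0615, 0.0355, 0.4629]]
[[0.2551, 0.0459, 0.5712], [-0.0947, 0.1786, 0.5232]]
```

Call:
{"api": "apply_moves", "payload": {
  "rows": [
    [[0,0,0],[0.06,0.036,0.463]],
    [[0,0,0],[0.06,0.036,0.463]],
    [[0,0,0],[0.06,0.036,0.463]],
    [[0.05,0,0.1],[0.06,0.036,0.463]],
    [[0.255,0.046,0.571],[-0.095,0.179,0.523]],
    [[0.255,0.046,0.571],[-0.095,0.179,0.523]],
    [[0.255,0.046,0.571],[-0.095,0.179,0.523]],
    [[0.255,0.046,0.571],[-0.095,0.179,0.523]],
    [[0.255,0.046,0.571],[-0.095,0.179,0.523]],
    [[0.255,0.046,0.571],[-0.095,0.179,0.523]]
  ]
}}

```text
clock: 6.12
tcp_pos: [0.4474, -0.1001, 0.2483]
orientation: [-2.756, -0.74, -0.877]
contact_force: [1.0, 0.9, 0.3]
grip_width: 0.0297
gripper_force: 0.0
```

```bash
python3 - <<'E'
from go import *
import pickle
Q=down(120,35)*fl; z=Q.apply([0,0,1]);G=np.array([.510,-.063,.145])
print('err',o['tcp_pos']-(G-z*.126)); plan([(G-z*.126,Q),(G-z*.046,Q),(G-z*.006,Q)])
f=grab_frame('wrist'); pickle.dump(f,open('wrist3.pkl','wb')); save('wrist3',f)
print(proj(f,[.51,-.063,.15]),proj(f,[.51,-.108,.183]),proj(f,G))
E
```

```text
6.125 [ 0.4474 -0.1001  0.2483] [ 0.375   0.0193  0.0108  2.3358 -0.9485  0.5959  0.0959] [1.  0.9 0.3] 0.029696087220569576
err [ 0.     -0.001   0.0001]
[[0.0014, -0.0034, 0.0013], [-0.0, -0.0016, 0.0003]]
[[-0.0002, -0.0034, 0.3213], [-0.0, -0.0016, 0.0003]]
[[-0.001, -0.0034, 0.4813], [-0.0, -0.0016, 0.0003]]
[319.366  197.8767] [374.0531 213.5001] [319.3771 199.7057]
```

View pics/wrist3.png

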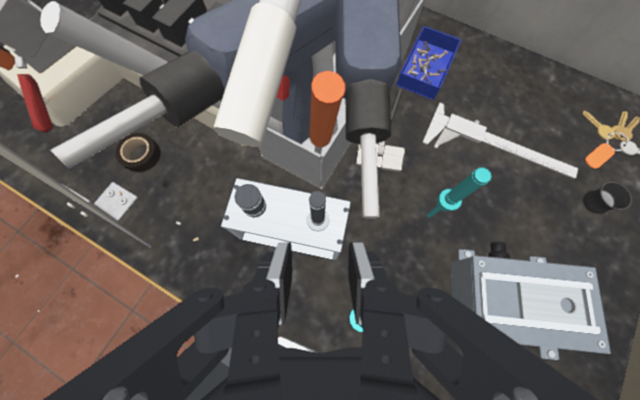

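The handle top is at (318,200) against a predicted (319,198), and the rod end at (371,216) against (374,213). Both agree, so I advance. The box hole shows at (568,306).

Call:
{"api": "apply_moves", "payload": {
  "rows": [
    [[0,-0.0034,0.1],[0,0,0]],
    [[0,-0.0034,0.2],[0,0,0]],
    [[0,-0.0034,0.3],[0,0,0]],
    [[0,-0.0034,0.36],[0,0,0]],
    [[0,-0.0034,0.42],[0,0,0]],
    [[0,-0.0034,0.45],[0,0,0]],
    [[-0.001,-0.0034,0.48],[0,0,0]],
    [[-0.001,-0.0034,0.48],[0,0,0]],
    [[-0.001,-0.0034,0.48],[0,0,0]]
  ]
}}

```text
clock: 7.3
tcp_pos: [0.5067, -0.0643, 0.1502]
orientation: [-2.755, -0.749, -0.873]
contact_force: [-0.2, 0.5, 0.3]
grip_width: 0.0297
gripper_force: 0.0
```

```bash
python3 - <<'E'
from go import *
import pickle
Q=down(120,35)*fl; z=Q.apply([0,0,1]);G=np.array([.510,-.063,.145])
print('err',o['tcp_pos']-(G-z*.006))
f=grab_frame('wrist'); save('wrist4',f); W=pickle.load(open('wrist3.pkl','rb'))
print('hole from W3',onz(W,568,306,.066))
cv2.imwrite('pics/w4.png',cv2.resize(f['frame'][150:350,180:460],None,fx=2.8,fy=2.8,interpolation=cv2.INTER_CUBIC)[...,::-1])
E
```

```text
7.3 [ 0.5067 -0.0643  0.1502] [ 0.5326  0.2959 -0.328   2.327  -1.3547  0.3247  0.4676] [-0.2  0.5  0.3] 0.02974783221712011
err [-0.0003  0.0004  0.0003]
hole from W3 [ 0.5604 -0.3257  0.066 ]
```

View pics/w4.png

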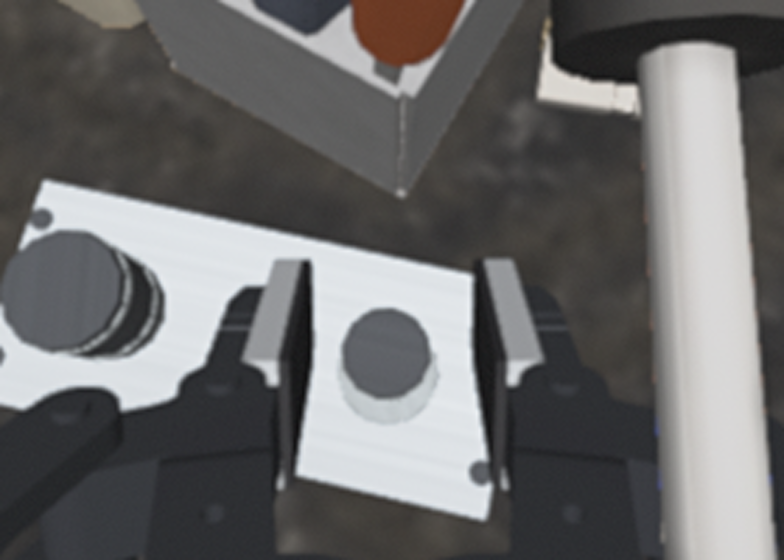

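No contact, and the handle sits between the pads: handle at (385,353) in the crop, pads' midline near 395. I close the gripper.

Call:
{"api": "apply_moves", "payload": {
  "rows": [
    [[0,0,0],[0,0,0]],
    [[0,0,0],[0,0,0]],
    [[0,0,0],[0,0,0]],
    [[0,0,0],[0,0,0]],
    [[0,0,0],[0,0,0]],
    [[0,0,0],[0,0,0]]
  ],
  "jaw": -1,
  "newtons": 80
}}

```text
clock: 8.1
tcp_pos: [0.5068, -0.0641, 0.1503]
orientation: [-2.755, -0.748, -0.874]
contact_force: [-1.8, -0.0, 5.0]
grip_width: 0.0122
gripper_force: 78.1
```

```bash
python3 - <<'E'
from go import *
print(o['gripper_force'],o['contact_force'])
Q=R.from_rotvec(o['orientation']); p=o['tcp_pos']; lean=np.array([-.866,-.5,0])
plan([(p+[0,0,.018],Q),(p+[0,0,.03]+lean*.004,Q),(p+[0,0,.09]+lean*.005,Q),(p+[0,0,.12]+lean*.03,Q)])
E
```

```text
8.1 [ 0.5068 -0.0641  0.1503] [ 0.5336  0.2958 -0.3296  2.3272 -1.3562  0.3242  0.4682] [-1.8 -0.   5. ] 0.012244552038433266
78.09574127197266 [-1.8241 -0.0417  4.9533]
[[0.0415, 0.0001, -0.0589], [0.0, 0.0, 0.0]]
[[0.056, 0.0001, -0.1073], [0.0, 0.0, 0.0]]
[[0.191, 0.0006, -0.3058], [0.0, 0.0, 0.0]]
[[0.1784, 0.0003, -0.4615], [0.0, 0.0, 0.0]]
```

Call:
{"api": "apply_moves", "payload": {
  "rows": [
    [[0.0208,0,-0.03],[0,0,0]],
    [[0.0415,0,-0.059],[0,0,0]],
    [[0.0415,0,-0.059],[0,0,0]]
  ]
}}

```text
clock: 8.48
tcp_pos: [0.5065, -0.0641, 0.1682]
orientation: [-2.755, -0.748, -0.873]
contact_force: [-0.5, 0.2, -1.2]
grip_width: 0.0123
gripper_force: 78.0
```

```bash
python3 - <<'E'
from go import *
import pickle
print(o['gripper_force'],o['contact_force'],o['moment'])
f=grab_frame('scene'); g=grab_frame('wrist'); pickle.dump((f,g),open('lift.pkl','wb'))
a=cv2.resize(f['frame'][170:270,210:340],None,fx=3,fy=3,interpolation=cv2.INTER_CUBIC)
b=cv2.resize(g['frame'][180:330,220:415],None,fx=2,fy=2,interpolation=cv2.INTER_CUBIC)
cv2.imwrite('pics/lift.png',np.hstack([a,b])[...,::-1])
E
```

```text
8.475 [ 0.5065 -0.0641  0.1682] [ 0.4994  0.2526 -0.2882  2.3184 -1.2527  0.3564  0.3481] [-0.5  0.2 -1.2] 0.012310567705871224
78.00296902656555 [-0.5106  0.1652 -1.1797] [-0.344   0.6442  0.0277]
```

View pics/lift.png

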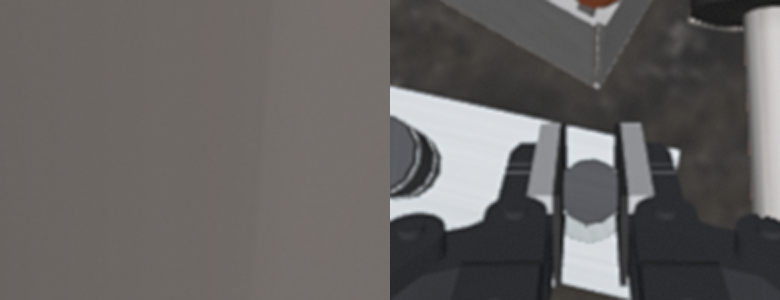

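The handle is held in the pads and the wrist force is about its weight. I continue the lift with a slight backing off from the tube.

Call:
{"api": "apply_moves", "payload": {
  "rows": [
    [[0.0145,0,-0.048],[0,0,0]],
    [[0.05,0,-0.1],[0,0,0]],
    [[0.1,0,-0.17],[0,0,0]],
    [[0.15,0,-0.247],[0,0,0]],
    [[0.15,0,-0.247],[0,0,0]]
  ]
}}

```text
clock: 9.2
tcp_pos: [0.5029, -0.0666, 0.2412]
orientation: [-2.755, -0.749, -0.877]
contact_force: [-0.3, 0.0, -1.3]
grip_width: 0.0118
gripper_force: 78.0
```

```bash
python3 - <<'E'
from go import *
Q=R.from_rotvec(o['orientation']); p=o['tcp_pos']; lean=np.array([-.866,-.5,0])
print(o['contact_force'],o['moment'])
plan([(p+[0,0,.035],Q),(p+[0,0,.08]+lean*.03,Q)])
E
```

```text
9.2 [ 0.5029 -0.0666  0.2412] [ 0.4214  0.1007 -0.1813  2.2674 -0.9429  0.4952 -0.009 ] [-0.3  0.  -1.3] 0.011831803181081329
[-0.2914  0.0428 -1.3372] [-0.3797  0.5735  0.0009]
[[0.0808, 0.0006, -0.1144], [0.0, 0.0, 0.0]]
[[0.0866, 0.0006, -0.3306], [0.0, 0.0, 0.0]]
```

```bash
cat > s6.py <<'E'
from kin import *
fl=R.from_euler('z',180,degrees=True)
np.set_printoptions(precision=3,suppress=True)
def tcp(tip,Q): return np.array(tip)+[0,0,.1365]-Q.apply([0,0,.006])
if __name__=='__main__':
    o=telemetry.get_obs();q0=o['joints'];p=o['tcp_pos'];Q0=R.from_rotvec(o['orientation'])
    for psi in(20,0,-20):
        Q=down(90+psi,35)*fl
        q,e,f=goto(q0,p+[-.026,-.015,.09],Q0,15); print(psi,q,e)
        for t in([.52,-.2,.19],[.561,-.327,.10],[.561,-.327,.062],[.5475,-.297,.062],[.5475,-.297,.03]):
            q,e,f=goto(q,tcp(t,Q),Q,15); print(q,round(e+f,4))
    plan([(p+[-.0,-.0,.03],Q0),(p+[-.02,-.012,.09],Q0)])
    Q=down(90,35)*fl
    plan([(tcp([.50,-.12,.19],Q),Q),(tcp([.561,-.327,.12],Q),Q)])
E
python3 s6.py
```

```text
20 [ 0.45  -0.064 -0.136  2.192 -0.732  0.712 -0.233] 2.5172027167143304e-16
[ 0.53   0.064 -0.04   2.061 -0.708  0.712 -0.254] 0.0
[ 0.668  0.358 -0.006  1.916 -0.846  0.704  0.059] 0.0
[ 0.693  0.409 -0.037  1.944 -0.906  0.645  0.144] 0.0
[ 0.682  0.366 -0.058  2.012 -0.931  0.608  0.153] 0.0
[ 0.709  0.416 -0.093  2.031 -0.994  0.557  0.239] 0.0
0 [ 0.45  -0.064 -0.136  2.192 -0.732  0.712 -0.233] 2.5172027167143304e-16
[ 0.508 -0.008 -0.136  2.136 -0.47   0.481 -0.839] 0.0
[ 0.695  0.289 -0.134  2.018 -0.757  0.414 -0.357] 0.0
[ 0.752  0.348 -0.204  2.045 -0.842  0.338 -0.247] 0.0
[ 0.745  0.308 -0.235  2.108 -0.871  0.301 -0.245] 0.0
[ 0.825  0.371 -0.332  2.124 -0.956  0.226 -0.132] 0.0
-20 [ 0.45  -0.064 -0.136  2.192 -0.732  0.712 -0.233] 2.5172027167143304e-16
[ 0.601 -0.027 -0.376  2.154  0.159  0.41  -1.825] 0.0
[ 0.755  0.261 -0.336  2.069  0.11   0.219 -1.564] 0.0
[ 0.903  0.344 -0.518  2.091  0.648  0.17  -2.065] 0.0
[ 0.91   0.31  -0.568  2.148  0.841  0.17  -2.298] 0.0
[ 0.935  0.378 -0.607  2.169  1.35   0.17  -2.785] 0.0
[[0.0692, 0.0005, -0.098], [0.0, 0.0, 0.0]]
[[0.1315, 0.0025, -0.3479], [0.0, 0.0, 0.0]]
[[0.1018, 0.1729, -0.3693], [-0.0959, -0.0016, 0.1386]]
[[-0.2313, 1.0096, -0.2575], [-0.0959, -0.0016, 0.1386]]
```

Call:
{"api": "apply_moves", "payload": {
  "rows": [
    [[0.069,0,-0.098],[0,0,0]],
    [[0.131,0,-0.348],[0,0,0]],
    [[0.131,0,-0.348],[0,0,0]]
  ]
}}

```text
clock: 9.57
tcp_pos: [0.4831, -0.0794, 0.3332]
orientation: [-2.756, -0.748, -0.882]
contact_force: [-0.2, 0.0, -1.7]
grip_width: 0.0121
gripper_force: 78.1
```

```bash
python3 - <<'E'
from s6 import *
o=telemetry.get_obs();print(o['tcp_pos'],o['contact_force'])
Q=down(105,35)*fl
plan([(tcp([.51,-.18,.19],Q),Q),(tcp([.561,-.327,.15],Q),Q),(tcp([.561,-.327,.10],Q),Q)])
E
```

```text
[ 0.483 -0.079  0.333] [-0.157  0.01  -1.717]
[[-0.1058, 0.3982, -0.0632], [-0.047, -0.0024, 0.0704]]
[[-0.2986, 1.0079, 0.0012], [-0.047, -0.0024, 0.0704]]
[[-0.4144, 1.0065, 0.1642], [-0.047, -0.0024, 0.0704]]
```

Call:
{"api": "apply_moves", "payload": {
  "rows": [
    [[-0.1,0.2,-0.06],[0,0,0]],
    [[-0.106,0.4,-0.063],[-0.047,-0.002,0.07]],
    [[-0.2,0.7,-0.04],[-0.047,-0.002,0.07]],
    [[-0.299,0.98,0.001],[-0.047,-0.002,0.07]],
    [[-0.299,0.99,0.001],[-0.047,-0.002,0.07]],
    [[-0.414,0.995,0.164],[-0.047,-0.002,0.07]],
    [[-0.414,0.995,0.164],[-0.047,-0.002,0.07]],
    [[-0.414,0.995,0.164],[-0.047,-0.002,0.07]]
  ]
}}

```text
clock: 10.58
tcp_pos: [0.5552, -0.3232, 0.2375]
orientation: [-2.896, -0.384, -0.906]
contact_force: [0.0, -0.6, -0.3]
grip_width: 0.0123
gripper_force: 78.3
```

```bash
python3 - <<'E'
from s6 import *
o=telemetry.get_obs();print(o['clock'],o['tcp_pos'],o['orientation'],o['contact_force'],o['joints'])
fs={n:grab_frame(n) for n in('scene','top','wrist')}; pickle.dump(fs,open('box.pkl','wb'))
Rt=R.from_rotvec(o['orientation']); tip=o['tcp_pos']+Rt.apply([0,0,.006])-[0,0,.1365]; print('tip',tip)
ims=[]
for n,p,w in(('scene',[.561,-.327,.09],50),('top',[.561,-.327,.09],50),('wrist',tip+[0,0,.141],70)):
    f=fs[n]; u,v=proj(f,p).astype(int); print(n,u,v,'hole',proj(f,[.561,-.327,.066]),'tip',proj(f,tip),'htop',proj(f,tip+[0,0,.141]))
    u0,v0=np.clip(u-w,0,640-2*w),np.clip(v-w,0,400-2*w); print(u0,v0)
    ims.append(cv2.resize(f['frame'][v0:v0+2*w,u0:u0+2*w],(390,390) if n=='wrist' else (400,400),interpolation=cv2.INTER_CUBIC))
# mosaic: scene+top on top, wrist whole below within 800x600
W=cv2.resize(fs['wrist']['frame'],(800,500))
top=np.hstack([cv2.resize(ims[0],(267,267)),cv2.resize(ims[1],(267,267)),cv2.resize(ims[2],(266,267))])
w2=cv2.resize(fs['wrist']['frame'][100:400,:],(700,328)); w2=cv2.copyMakeBorder(w2,0,0,0,100,cv2.BORDER_CONSTANT)
cv2.imwrite('pics/box.png',np.vstack([top,w2])[...,::-1])
for n in('scene','top'):  # is the pin region visible? print colours along the predicted pin
    f=fs[n]; print(n,[f['frame'][int(round(y)),int(round(x))].tolist() for x,y in (proj(f,tip+[0,0,h]) for h in(0.005,.02,.035,.055,.08))])
E
```

```text
10.575 [ 0.555 -0.323  0.237] [-2.896 -0.384 -0.906] [ 0.005 -0.628 -0.304] [ 0.628  0.336  0.018  1.958 -0.873  0.639  0.002]
tip [ 0.559 -0.322  0.096]
scene 394 186 hole [393.214 194.54 ] tip [393.507 186.   ] htop [404.618 133.531]
344 136
top 386 177 hole [384.817 179.887] tip [385.239 177.774] htop [399.414 159.032]
336 127
wrist 318 276 hole [324.832 284.465] tip [319.592 284.812] htop [318.752 276.279]
248 206
scene [[121, 115, 112], [121, 115, 112], [123, 116, 113], [121, 115, 111], [121, 116, 112]]
top [[62, 65, 70], [76, 82, 86], [110, 115, 120], [60, 65, 70], [52, 57, 64]]
```

View pics/box.png

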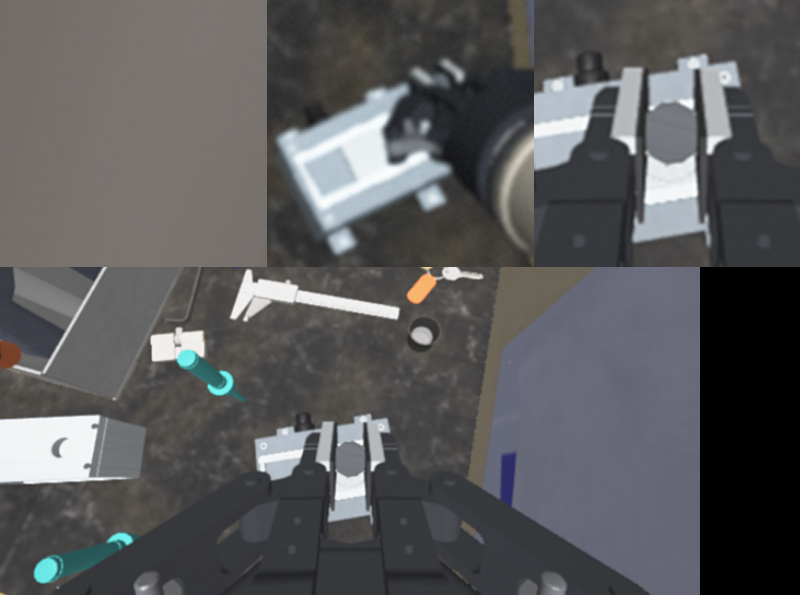

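The rack's right hole is empty, and the handle disc at (320.1,275.2) matches the predicted (318.8,276.3). The scene camera is blocked. I check the stylus's tilt from the collar arc in pixel data.

```bash
python3 - <<'E'
from s6 import *
fs=pickle.load(open('box.pkl','rb')); f=fs['wrist']; g=f['frame'].astype(int).sum(2)//3
o=telemetry.get_obs();Rt=R.from_rotvec(o['orientation']); tip=o['tcp_pos']+Rt.apply([0,0,.006])-[0,0,.1365]
for h in(.141,.071,.066,0): print(h,proj(f,tip+[0,0,h]), 'r', 299/np.linalg.norm(f['origin']-tip-[0,0,h])*.0125)
for u in(312,316,320,324,328): print(u,g[284:322,u].tolist())
for v in (292,296,300): print(v,g[v,302:340].tolist())
m=(g<105)&(g>75); 
t=fs['top']; d=cv2.cvtColor(f['frame'],cv2.COLOR_RGB2HSV)
n,l,s,c=cv2.connectedComponentsWithStats(((g>85)&(g<115)).astype(np.uint8)); 
for i in range(1,n):
    if 200<s[i,4]<900 and abs(c[i,0]-320)<30 and abs(c[i,1]-275)<30: print(s[i],c[i])
E
```

```text
0.141 [320.265 274.976] r 26.62397527079648
0.071 [320.327 281.092] r 17.7719362224182
0.066 [320.33  281.379] r 17.3595089248384
0 [320.359 284.212] r 13.288215507508193
312 [118, 118, 120, 115, 120, 164, 222, 234, 234, 232, 232, 232, 232, 232, 228, 226, 231, 234, 235, 234, 236, 242, 245, 245, 244, 245, 246, 240, 200, 182, 185, 186, 185, 184, 183, 183, 183, 182]
316 [119, 119, 119, 120, 120, 116, 118, 161, 215, 228, 234, 234, 234, 233, 233, 230, 228, 233, 234, 231, 236, 244, 245, 244, 245, 245, 246, 236, 202, 184, 188, 188, 186, 186, 187, 186, 186, 185]
320 [119, 118, 118, 119, 120, 117, 115, 145, 209, 232, 232, 231, 231, 232, 232, 232, 229, 226, 232, 238, 243, 245, 244, 245, 245, 246, 242, 201, 183, 187, 187, 187, 187, 185, 184, 185, 184, 185]
324 [120, 120, 118, 118, 118, 114, 121, 180, 234, 237, 235, 234, 234, 234, 233, 228, 224, 231, 234, 240, 244, 244, 244, 245, 246, 239, 195, 177, 185, 185, 185, 185, 185, 185, 185, 185, 185, 185]
328 [120, 121, 117, 113, 132, 184, 226, 235, 234, 233, 232, 232, 231, 228, 227, 233, 235, 237, 242, 245, 245, 244, 244, 245, 244, 228, 193, 183, 184, 185, 186, 185, 185, 185, 186, 186, 187, 187]
292 [81, 82, 76, 52, 56, 138, 221, 235, 234, 233, 234, 234, 231, 229, 215, 179, 172, 191, 209, 219, 228, 234, 234, 233, 233, 234, 234, 235, 237, 238, 200, 113, 51, 63, 79, 81, 78, 63]
296 [79, 81, 75, 50, 77, 164, 222, 232, 233, 233, 232, 232, 232, 233, 234, 234, 234, 232, 231, 231, 232, 233, 234, 235, 234, 233, 231, 227, 223, 223, 201, 132, 61, 64, 79, 80, 73, 57]
300 [77, 80, 75, 49, 106, 212, 236, 234, 231, 231, 231, 227, 222, 223, 228, 229, 227, 229, 229, 226, 227, 229, 224, 223, 229, 234, 235, 235, 235, 238, 238, 176, 79, 60, 77, 80, 73, 55]
```

```bash
python3 - <<'E'
from s6 import *
np.set_printoptions(precision=4,suppress=True)
f=pickle.load(open('box.pkl','rb'))['wrist']
o=telemetry.get_obs();Rt=R.from_rotvec(o['orientation']); tip=o['tcp_pos']+Rt.apply([0,0,.006])-[0,0,.1365]
a=onz(f,320.1,275.2,tip[2]+.141); b=onz(f,319.2,283.1,tip[2]+.071)
t=a+(b-a)*.141/.07; print('nominal',tip,'a',a,'b',b,'tip est',t)
y=np.radians(24.4); bx=np.array([np.cos(y),np.sin(y)]);by=np.array([-np.sin(y),np.cos(y)])
c=np.array([.5495,-.304]); h=np.array([.561,-.3265])
print('hole in box frame',(h-c)@bx,(h-c)@by)
E
```

```text
nominal [ 0.5592 -0.3228  0.098 ] a [ 0.5591 -0.3228  0.239 ] b [ 0.5577 -0.3224  0.169 ] tip est [ 0.5563 -0.3221  0.098 ]
hole in box frame 0.001178012428218898 -0.02524108331112126
```

```bash
cat > s7.py <<'E'
from s6 import *
np.set_printoptions(precision=4,suppress=True)
OFF=np.array([-.002,.0005,0])
o=telemetry.get_obs();Rt=R.from_rotvec(o['orientation']); tip=o['tcp_pos']+Rt.apply([0,0,.006])-[0,0,.1365]+OFF
print(o['clock'],'tip',tip,'F',o['contact_force'],'M',o['moment'],'w',o['grip_width'])
def pt(*ts): plan([(o['tcp_pos']+np.array(t)-tip,Rt) for t in ts])
E
python3 - <<'E'
from s7 import *
h=[.561,-.3265]
pt(h+[.072],h+[.069],h+[.066],h+[.064],h+[.0625])
E
```

```text
10.725 tip [ 0.5572 -0.3223  0.098 ] F [ 0.7046  0.5969 -0.3536] M [-0.1595  0.6287 -0.0372] w 0.012361535247002892
[[-0.051, 0.0202, 0.0913], [0.0, 0.0, 0.0]]
[[-0.0578, 0.0202, 0.1012], [0.0, 0.0, 0.0]]
[[-0.0647, 0.0202, 0.111], [0.0, 0.0, 0.0]]
[[-0.0692, 0.0202, 0.1176], [0.0, 0.0, 0.0]]
[[-0.0727, 0.0202, 0.1225], [0.0, 0.0, 0.0]]
```

Call:
{"api": "apply_moves", "payload": {
  "rows": [
    [[-0.025,0.02,0.046],[0,0,0]],
    [[-0.051,0.02,0.0913],[0,0,0]],
    [[-0.0578,0.02,0.1012],[0,0,0]],
    [[-0.0647,0.02,0.111],[0,0,0]],
    [[-0.0647,0.02,0.111],[0,0,0]]
  ]
}}

```text
clock: 11.35
tcp_pos: [0.5587, -0.3278, 0.2053]
orientation: [-2.897, -0.384, -0.906]
contact_force: [0.6, -0.6, -0.1]
grip_width: 0.0126
gripper_force: 78.3
```

```bash
python3 - <<'E'
from s7 import *
h=[.561,-.3265]
pt(h+[.0645],h+[.0625])
E
```

```text
11.35 tip [ 0.56   -0.3264  0.0639] F [ 0.6446 -0.6293 -0.1274] M [-0.1167  0.6596 -0.0316] w 0.01262633571767739
[[0.0045, 0.0015, 0.0], [0.0, 0.0, 0.0]]
[[-0.0001, 0.0015, 0.0066], [0.0, 0.0, 0.0]]
```

Call:
{"api": "apply_moves", "payload": {
  "rows": [
    [[0,0.0015,0.0066],[0,0,0]],
    [[-0.0015,0.0015,0.009],[0,0,0]],
    [[-0.0015,0.0015,0.009],[0,0,0]]
  ]
}}

```text
clock: 11.72
tcp_pos: [0.5599, -0.3278, 0.2034]
orientation: [-2.897, -0.384, -0.906]
contact_force: [-1.0, 0.5, -1.1]
grip_width: 0.0122
gripper_force: 78.3
```

```bash
python3 - <<'E'
from s7 import *
pt([.561,-.3265,.0605])
E
```

```text
11.725 tip [ 0.5612 -0.3264  0.062 ] F [-1.0156  0.54   -1.0967] M [-0.1795  0.6775  0.0189] w 0.012192733387611846
[[-0.004, 0.0001, 0.0046], [0.0, 0.0, 0.0]]
```

Call:
{"api": "apply_moves", "payload": {
  "rows": [
    [[-0.004,0,0.005],[0,0,0]],
    [[-0.006,0,0.009],[0,0,0]],
    [[-0.006,0,0.009],[0,0,0]]
  ]
}}

```text
clock: 12.1
tcp_pos: [0.5603, -0.3279, 0.2013]
orientation: [-2.897, -0.384, -0.908]
contact_force: [-0.7, -0.6, 4.0]
grip_width: 0.0124
gripper_force: 78.7
```

```bash
python3 - <<'E'
from s7 import *
E
```

```text
12.1 tip [ 0.5616 -0.3265  0.0598] F [-0.7114 -0.551   3.989 ] M [0.0783 0.3208 0.0776] w 0.012376129695546243
```

The lid was touched at 0.060, so the tip is in the hole. I lift it 2 mm and slide along the rails.

```bash
python3 - <<'E'
from s7 import *
d=np.array([-.413,.911,0]); b=np.array([.5612,-.3264,.062])
pt(b,*(b+d*s for s in(.012,.024,.028)))
E
```

```text
12.1 tip [ 0.5616 -0.3265  0.0598] F [-0.7114 -0.551   3.989 ] M [0.0783 0.3208 0.0776] w 0.012376129695546243
[[0.0038, -0.0009, -0.0079], [0.0, 0.0, 0.0]]
[[-0.0026, -0.0483, -0.0121], [0.0, 0.0, 0.0]]
[[-0.009, -0.0957, -0.0164], [0.0, 0.0, 0.0]]
[[-0.0111, -0.1115, -0.0179], [0.0, 0.0, 0.0]]
```

Call:
{"api": "apply_moves", "payload": {
  "rows": [
    [[0.0038,-0.001,-0.008],[0,0,0]],
    [[0.0017,-0.0167,-0.0093],[0,0,0]],
    [[-0.0005,-0.0325,-0.0107],[0,0,0]],
    [[-0.0026,-0.0483,-0.0121],[0,0,0]],
    [[-0.0047,-0.064,-0.0135],[0,0,0]],
    [[-0.0069,-0.08,-0.015],[0,0,0]],
    [[-0.009,-0.0957,-0.0164],[0,0,0]],
    [[-0.009,-0.0957,-0.0164],[0,0,0]]
  ]
}}

```text
clock: 13.1
tcp_pos: [0.5494, -0.3052, 0.2028]
orientation: [-2.896, -0.384, -0.906]
contact_force: [-0.5, -0.5, -0.2]
grip_width: 0.0125
gripper_force: 78.3
```

```bash
python3 - <<'E'
from s7 import *
d=np.array([-.413,.911,0]); b=np.array([.5612,-.3264,.062]); print('s',(tip-b)@d,'perp',(tip-b)@[.911,.413,0],'F along',o['contact_force']@d)
pt(*(b+d*s for s in(.027,.030,.033,.036)))
E
```

```text
13.1 tip [ 0.5507 -0.3038  0.0614] F [-0.5434 -0.4723 -0.1511] M [-0.1677  0.6684 -0.0124] w 0.012464191873608598
s 0.024905121281830218 perp -0.0002038143484404515 F along -0.20582518795124405
[[0.0009, -0.0085, -0.0023], [0.0, 0.0, 0.0]]
[[-0.0007, -0.0203, -0.0033], [0.0, 0.0, 0.0]]
[[-0.0023, -0.0322, -0.0044], [0.0, 0.0, 0.0]]
[[-0.0039, -0.044, -0.0055], [0.0, 0.0, 0.0]]
```

Call:
{"api": "apply_moves", "payload": {
  "rows": [
    [[0.0009,-0.0085,-0.0023],[0,0,0]],
    [[-0.0007,-0.0203,-0.0033],[0,0,0]],
    [[-0.002,-0.0283,-0.004],[0,0,0]],
    [[-0.002,-0.0283,-0.004],[0,0,0]]
  ]
}}

```text
clock: 13.6
tcp_pos: [0.5467, -0.2991, 0.2035]
orientation: [-2.897, -0.384, -0.906]
contact_force: [0.7, -0.3, -0.5]
grip_width: 0.012
gripper_force: 78.3
```

```bash
python3 - <<'E'
from s7 import *
d=np.array([-.413,.911,0]); b=np.array([.5612,-.3264,.062]); print('s',(tip-b)@d,'perp',(tip-b)@[.911,.413,0],'F along',o['contact_force']@d)
pt(*(b+d*s for s in(.033,.035,.037,.039)))
E
```

```text
13.6 tip [ 0.548  -0.2976  0.062 ] F [ 0.6667 -0.3207 -0.4607] M [-0.2356  0.624  -0.0201] w 0.011980142360400178
s 0.03163050090234121 perp -0.00011799364097462148 F along -0.5674719201738292
[[-0.0005, -0.0055, -0.0001], [0.0, 0.0, 0.0]]
[[-0.0015, -0.0134, -0.0008], [0.0, 0.0, 0.0]]
[[-0.0026, -0.0213, -0.0015], [0.0, 0.0, 0.0]]
[[-0.0037, -0.0292, -0.0022], [0.0, 0.0, 0.0]]
```

Call:
{"api": "apply_moves", "payload": {
  "rows": [
    [[-0.0005,-0.0055,-0.0001],[0,0,0]],
    [[-0.0015,-0.0134,-0.0008],[0,0,0]],
    [[-0.0021,-0.0173,-0.0012],[0,0,0]],
    [[-0.0021,-0.0173,-0.0012],[0,0,0]]
  ]
}}

```text
clock: 14.1
tcp_pos: [0.5451, -0.2954, 0.2034]
orientation: [-2.897, -0.384, -0.906]
contact_force: [1.1, -1.9, 0.4]
grip_width: 0.0122
gripper_force: 78.3
```

```bash
python3 - <<'E'
from s7 import *
d=np.array([-.413,.911,0]); b=np.array([.5612,-.3264,.062]); print('s',(tip-b)@d,'perp',(tip-b)@[.911,.413,0],'F along',o['contact_force']@d)
pt(*(b+d*s for s in(.038,.040,.042)))
# exposed lid window length seen in wrist camera: sample brightness along the box mid-line at lid height
f=grab_frame('wrist'); g=f['frame'].astype(int).sum(2)//3
c=np.array([.5495,-.304])
by=d[:2]
print([(int(s*1e3),int(g[int(round(v)),int(round(u))])) for s in np.arange(.0,.066,.003) for u,v in [proj(f,[*(c+by*s),.066])] if 0<=u<640 and 0<=v<400])
E
```

```text
14.1 tip [ 0.5464 -0.294   0.062 ] F [ 1.0843 -1.8896  0.36  ] M [-0.5211  0.4674 -0.119 ] w 0.01224744072721594
s 0.03564118881278212 perp -0.00012727907307841701 F along -2.169217357090342
[[-0.0009, -0.0095, -0.0005], [0.0, 0.0, 0.0]]
[[-0.002, -0.0174, -0.0012], [0.0, 0.0, 0.0]]
[[-0.003, -0.0253, -0.0019], [0.0, 0.0, 0.0]]
[(0, 119), (3, 118), (6, 119), (9, 120), (12, 121), (15, 119), (18, 198), (21, 216), (24, 52), (27, 70), (30, 52), (33, 59), (36, 58), (39, 59), (42, 57), (45, 59), (48, 59), (51, 57), (54, 59), (57, 58), (60, 58), (63, 57)]
```

Call:
{"api": "apply_moves", "payload": {
  "rows": [
    [[-0.0004,-0.005,-0.0003],[0,0,0]],
    [[-0.0009,-0.0095,-0.0005],[0,0,0]],
    [[-0.0009,-0.0095,-0.0005],[0,0,0]]
  ]
}}

```text
clock: 14.52
tcp_pos: [0.5443, -0.2938, 0.2036]
orientation: [-2.899, -0.383, -0.907]
contact_force: [1.8, -2.7, -0.7]
grip_width: 0.0121
gripper_force: 78.3
```

```bash
python3 - <<'E'
from s7 import *
d=np.array([-.413,.911,0]); b=np.array([.5612,-.3264,.062]); print('s',(tip-b)@d,'perp',(tip-b)@[.911,.413,0],'F along',o['contact_force']@d)
pt(*(b+d*s for s in(.038,.040,.042)))
E
```

```text
14.525 tip [ 0.5456 -0.2924  0.0621] F [ 1.7972 -2.721  -0.7427] M [-1.2023  0.2768 -0.4754] w 0.012148411842484167
s 0.0374167075950224 perp -0.00018745424330048334 F along -3.221087772383784
[[-0.0, -0.0025, 0.0007], [0.0, 0.0, 0.0]]
[[-0.0011, -0.0104, -0.0], [0.0, 0.0, 0.0]]
[[-0.0022, -0.0183, -0.0008], [0.0, 0.0, 0.0]]
```

Call:
{"api": "apply_moves", "payload": {
  "rows": [
    [[-0.0006,-0.0065,0],[0,0,0]],
    [[-0.0011,-0.0104,0],[0,0,0]],
    [[-0.0011,-0.0104,0],[0,0,0]],
    [[-0.0011,-0.0104,0],[0,0,0]]
  ]
}}

```text
clock: 15.02
tcp_pos: [0.5435, -0.2921, 0.2036]
orientation: [-2.9, -0.383, -0.908]
contact_force: [2.5, -6.0, -0.4]
grip_width: 0.0123
gripper_force: 78.6
```

```bash
python3 - <<'E'
from s7 import *
d=np.array([-.413,.911,0]); b=np.array([.5612,-.3264,.062]); print('s',(tip-b)@d,'perp',(tip-b)@[.911,.413,0],'F along',o['contact_force']@d)
f=grab_frame('wrist'); g=f['frame'].astype(int).sum(2)//3
c=np.array([.5495,-.304])
n,l,s,cc=cv2.connectedComponentsWithStats(((g>105)&(g<130)).astype(np.uint8))
for i in range(1,n):
    if 300<s[i,4]<1200 and abs(cc[i,0]-320)<30 and abs(cc[i,1]-275)<40: print(s[i],cc[i],'nominal htop',proj(f,tip-OFF+[0,0,.141]))
for u in(308,312,316,320,324,328,332): print(u,g[288:318,u].tolist())
E
```

```text
15.025 tip [ 0.5448 -0.2907  0.0622] F [ 2.4799 -5.9894 -0.4052] M [-1.8117  0.1478 -0.6285] w 0.01229029724139228
s 0.03930175535624451 perp -0.00018388350803996437 F along -6.480559951038896
[307 261  27  31 682] [319.5381 275.5191] nominal htop [320.1469 275.057 ]
308 [185, 205, 213, 216, 221, 222, 223, 226, 228, 230, 234, 237, 236, 235, 235, 236, 238, 238, 237, 236, 240, 246, 247, 247, 246, 246, 246, 247, 240, 197]
312 [115, 135, 196, 233, 235, 234, 233, 232, 231, 228, 229, 231, 232, 232, 233, 234, 235, 235, 234, 234, 240, 245, 245, 245, 245, 245, 245, 243, 220, 192]
316 [121, 118, 112, 134, 198, 234, 235, 233, 233, 232, 228, 225, 229, 233, 234, 235, 235, 234, 230, 236, 244, 245, 245, 245, 245, 245, 246, 239, 206, 188]
320 [120, 118, 113, 137, 201, 234, 236, 235, 235, 235, 234, 231, 228, 231, 235, 235, 235, 233, 234, 240, 245, 245, 245, 245, 245, 246, 243, 207, 188, 191]
324 [118, 114, 118, 177, 233, 236, 233, 232, 232, 232, 232, 228, 227, 233, 235, 235, 234, 237, 242, 245, 245, 245, 245, 245, 246, 240, 204, 186, 189, 189]
328 [135, 181, 224, 235, 236, 234, 235, 235, 236, 235, 230, 225, 232, 235, 235, 235, 235, 241, 245, 245, 245, 245, 245, 245, 246, 236, 202, 185, 186, 186]
332 [180, 188, 191, 197, 199, 199, 197, 201, 206, 212, 226, 236, 238, 239, 238, 238, 243, 249, 250, 249, 249, 249, 249, 251, 244, 200, 186, 191, 190, 190]
```

It is at the stop: 6.5 N along the travel, with contact starting near s≈35 mm. I back off about 4.5 mm to the hole centre and reach down.

```bash
python3 - <<'E'
from s7 import *
d=np.array([-.413,.911,0]); b=np.array([.5612,-.3264,.062])
pt(b+d*.035,b+d*.031)
E
```

```text
15.075 tip [ 0.5448 -0.2907  0.0622] F [ 1.9517 -6.8853 -0.9121] M [-1.817   0.0251 -0.6369] w 0.012230148198974491
[[0.0024, 0.0167, 0.0026], [0.0, 0.0, 0.0]]
[[0.0045, 0.0325, 0.0041], [0.0, 0.0, 0.0]]
```

Call:
{"api": "apply_moves", "payload": {
  "rows": [
    [[0.0012,0.009,0.0013],[0,0,0]],
    [[0.0024,0.0185,0.0026],[0,0,0]],
    [[0.0024,0.0185,0.0026],[0,0,0]]
  ]
}}

```text
clock: 15.45
tcp_pos: [0.5454, -0.2944, 0.2029]
orientation: [-2.896, -0.384, -0.906]
contact_force: [0.6, -1.7, 1.2]
grip_width: 0.0118
gripper_force: 78.4
```

```bash
python3 - <<'E'
from s7 import *
d=np.array([-.413,.911,0]); b=np.array([.5612,-.3264,.062]);print('s',(tip-b)@d,'F along',o['contact_force']@d)
pt(b+d*.033,b+d*.031,b+d*.0305)
E
```

```text
15.45 tip [ 0.5467 -0.293   0.0615] F [ 0.5606 -1.6945  1.1747] M [-0.836   0.346  -0.3247] w 0.011767479698482606
s 0.03642425530969622 F along -1.775217332444412
[[0.0012, 0.0138, -0.0018], [0.0, 0.0, 0.0]]
[[0.0023, 0.0217, -0.0011], [0.0, 0.0, 0.0]]
[[0.0026, 0.0237, -0.0009], [0.0, 0.0, 0.0]]
```

Call:
{"api": "apply_moves", "payload": {
  "rows": [
    [[0.0012,0.0138,-0.0018],[0,0,0]],
    [[0.0024,0.0227,-0.0011],[0,0,0]],
    [[0.0024,0.0227,-0.0011],[0,0,0]]
  ]
}}

```text
clock: 15.82
tcp_pos: [0.547, -0.2997, 0.2031]
orientation: [-2.896, -0.384, -0.905]
contact_force: [0.1, 0.2, -0.3]
grip_width: 0.0121
gripper_force: 78.3
```

```bash
python3 - <<'E'
from s7 import *
d=np.array([-.413,.911,0]); b=np.array([.5612,-.3264,.062]);s=(tip-b)@d;print('s',s,'F along',o['contact_force']@d)
c=b+d*.0307; print(c)
pt(*([*c[:2],z] for z in(.058,.052,.045,.040)))
E
```

```text
15.825 tip [ 0.5483 -0.2983  0.0617] F [ 0.0718  0.154  -0.2749] M [-0.1206  0.6689 -0.0559] w 0.01209586558634483
s 0.030930232060986877 F along 0.11068548920344073
[ 0.5485 -0.2984  0.062 ]
[[-0.0077, 0.0008, 0.0126], [0.0, 0.0, 0.0]]
[[-0.0214, 0.0009, 0.0323], [0.0, 0.0, 0.0]]
[[-0.0374, 0.001, 0.0554], [0.0, 0.0, 0.0]]
[[-0.0488, 0.0011, 0.0718], [0.0, 0.0, 0.0]]
```

Call:
{"api": "apply_moves", "payload": {
  "rows": [
    [[-0.0077,0.001,0.0126],[0,0,0]],
    [[-0.0145,0.001,0.0225],[0,0,0]],
    [[-0.0145,0.001,0.0225],[0,0,0]]
  ]
}}

```text
clock: 16.2
tcp_pos: [0.5472, -0.3002, 0.1963]
orientation: [-2.897, -0.384, -0.905]
contact_force: [0.4, 0.1, -0.8]
grip_width: 0.0123
gripper_force: 78.3
```

```bash
python3 - <<'E'
from s7 import *
pt(*([.5485,-.2984,z] for z in(.047,.040,.038)))
E
```

```text
16.2 tip [ 0.5485 -0.2988  0.0549] F [ 0.3583  0.0603 -0.7772] M [-0.1888  0.6659 -0.005 ] w 0.012274709641983376
[[-0.0176, -0.0012, 0.0262], [0.0, 0.0, 0.0]]
[[-0.0335, -0.0011, 0.0492], [0.0, 0.0, 0.0]]
[[-0.0381, -0.0011, 0.0558], [0.0, 0.0, 0.0]]
```

Through the port with no contact, so I go down to the button.

Call:
{"api": "apply_moves", "payload": {
  "rows": [
    [[-0.0088,-0.001,0.013],[0,0,0]],
    [[-0.0176,-0.001,0.0262],[0,0,0]],
    [[-0.0335,-0.001,0.0492],[0,0,0]],
    [[-0.0381,-0.001,0.0558],[0,0,0]],
    [[-0.0381,-0.001,0.0558],[0,0,0]]
  ]
}}

```text
clock: 16.82
tcp_pos: [0.5473, -0.3001, 0.1796]
orientation: [-2.897, -0.383, -0.906]
contact_force: [-0.9, 0.7, -0.2]
grip_width: 0.0126
gripper_force: 78.3
```

```bash
python3 - <<'E'
from s7 import *
pt(*([tip[0],tip[1],z] for z in(.036,.034,.032,.031,.030)))
E
```

```text
16.825 tip [ 0.5486 -0.2987  0.0382] F [-0.9019  0.6895 -0.1976] M [-0.1783  0.6034  0.0078] w 0.012615274845346655
[[-0.005, 0.0, 0.0072], [0.0, 0.0, 0.0]]
[[-0.0095, 0.0001, 0.0138], [0.0, 0.0, 0.0]]
[[-0.0141, 0.0001, 0.0203], [0.0, 0.0, 0.0]]
[[-0.0164, 0.0001, 0.0236], [0.0, 0.0, 0.0]]
[[-0.0187, 0.0001, 0.0269], [0.0, 0.0, 0.0]]
```

Call:
{"api": "apply_moves", "payload": {
  "rows": [
    [[-0.005,0,0.0072],[0,0,0]],
    [[-0.0095,0,0.0138],[0,0,0]],
    [[-0.0141,0,0.0203],[0,0,0]],
    [[-0.0141,0,0.0203],[0,0,0]]
  ]
}}

```text
clock: 17.32
tcp_pos: [0.5477, -0.3002, 0.1741]
orientation: [-2.897, -0.384, -0.907]
contact_force: [1.2, 0.5, 2.6]
grip_width: 0.0126
gripper_force: 78.7
```

```bash
python3 - <<'E'
from s7 import *
pt(*([tip[0],tip[1],tip[2]-z] for z in(.001,.002,.003)))
E
```

```text
17.325 tip [ 0.549  -0.2988  0.0327] F [1.1893 0.5168 2.6368] M [-0.1227  0.2744 -0.054 ] w 0.012552642125003417
[[-0.0023, 0.0, 0.0033], [0.0, 0.0, 0.0]]
[[-0.0046, 0.0, 0.0066], [0.0, 0.0, 0.0]]
[[-0.0068, 0.0, 0.0099], [0.0, 0.0, 0.0]]
```

Call:
{"api": "apply_moves", "payload": {
  "rows": [
    [[-0.0023,0,0.0033],[0,0,0]],
    [[-0.0046,0,0.0066],[0,0,0]],
    [[-0.0062,0,0.009],[0,0,0]],
    [[-0.0062,0,0.009],[0,0,0]]
  ]
}}

```text
clock: 17.82
tcp_pos: [0.5477, -0.3003, 0.1713]
orientation: [-2.897, -0.384, -0.907]
contact_force: [-1.0, 0.5, 4.2]
grip_width: 0.0123
gripper_force: 78.7
```

```bash
python3 - <<'E'
from s7 import *
E
```

```text
17.825 tip [ 0.549  -0.2988  0.0298] F [-0.9505  0.4696  4.1884] M [-0.0881  0.0569 -0.0411] w 0.012289654345131875
```

Call:
{"api": "apply_moves", "payload": {
  "rows": [
    [[-0.001,0,0.0015],[0,0,0]],
    [[-0.002,0,0.003],[0,0,0]],
    [[-0.002,0,0.003],[0,0,0]],
    [[-0.002,0,0.003],[0,0,0]]
  ]
}}

```text
clock: 18.32
tcp_pos: [0.5482, -0.3002, 0.1711]
orientation: [-2.897, -0.384, -0.909]
contact_force: [-0.3, 0.2, 8.1]
grip_width: 0.0124
gripper_force: 79.2
```

```bash
python3 - <<'E'
from s7 import *
E
```

```text
18.325 tip [ 0.5495 -0.2988  0.0297] F [-0.3135  0.2183  8.0507] M [ 0.1386 -0.1775  0.017 ] w 0.012369223239070033
```

```bash
python3 -c "
from h import *
print(job.hand_in())"
```

```text
the job is handed in; nothing more can be done
None
```

I handed the job in at about 18 s on the robot's clock. The stylus came out of the rack, the shutter was pushed to its open stop, and the stylus went down through the hole and is holding the button at its stop with about 8–9 N. No verdict came back. I judged the stop, the port and the button by force readings and the stylus's position, because the arm blocked the scene camera.

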